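Close the press mould in the pottery workshop

TASK

Lift the plaster mould half with the wooden handle out of the drying rack, lean it in the 45-degree stand with its handle side up and let go of it there, so that you can take it anew by the handle. Then lower it gently over the two pins of the mould bed, wide hole over thick pin, until it rests flush on the bed, and let go; leave the other things where they are.

Things in the scene. Friction and masses are not known exactly. Their poses are not given: they have to be found in the camera images.
- mould: Upper mould half: white plaster plate 160 (x) x 120 (y) x 18 mm (z), 0.5 to 0.75 kg, two through holes on its x axis, wooden handle block on its back. Origin: centre of the plain moulding face; z points to the handle side, up when flat on the bed. It starts upright in either rack slot, on its -y edge, y up, handle pointing level to the rack's -y; x along rack x. The slab is in the other slot.
- handle (a point): Middle of the handle block, 38 mm from the mould's origin along its z. The block is 46 mm long (mould x), 22 mm thick (mould y) and stands 40 mm proud of the plate's back.
- top_edge (a point): Middle of the mould's +y edge, half way through its 18 mm thickness (mould frame 0, 60, 9 mm): the upper edge as it stands in the rack or leans in the stand.
- big_hole (a point): Centre of the wide hole, 23 mm in diameter, at the moulding face, mould frame (50, 0, 0) mm.
- small_hole (a point): Centre of the narrow hole, 17 mm in diameter, at the moulding face, mould frame (-50, 0, 0) mm.
- rack: Fixed wooden drying rack 180 x 170 mm. Origin: centre of its underside. Two slots along its x at y = -45 and +45 mm, 22 mm wide, floor 12 mm above the table, side strips 25 mm deep (tops 37 mm above the table), so the standing mould's upper edge is 132 mm above the table.
- stand: Fixed wooden leaning stand 160 (x) x 130 mm (y). Origin: centre of its underside. A 150 mm wide board rises at 45 degrees towards +y from a foot line at y = -45, z = 32 mm; it is 75 mm long up the slope. At the foot a ledge square to the board, 24 mm deep measured out from the board face, carries the plate's lower edge.
- seat (a point): Where the mould's origin lies when the mould leans properly in the stand (stand frame 0, -2.6, 74.4 mm): moulding face against the board, -y edge on the ledge, mould x along stand x, mould z pointing up and towards stand -y at 45 degrees.
- bed: Fixed mould bed: wooden board 220 (x) x 150 mm (y), origin at the centre of its underside, z up. On it two white plaster lower halves, 200 mm long, at y = 18 to 60 mm either side of a channel along x; the mould rests flush on their tops, 40 mm above the table. In the channel a steel strip carries two upright pins (see pins_mid). The closed mould's x axis is parallel to the bed's.
- slab: Bystander: plain plaster slab 140 x 90 x 18 mm without holes or handle, standing on its long edge in the other rack slot; its top is 102 mm above the table. Origin: centre of one large face.
- tagine: Bystander: small white lidded salt pot, 76 mm across, 71 mm tall, origin at the centre of its underside.
- bowl: Bystander: terracotta paint bowl, 100 mm across, 50 mm tall, origin at the centre of its underside.
- pins_mid (a point): Bed point (0, 0, 57.5 mm), at pin tip height. Pins: 100 mm apart along bed x, a thick one (20 mm) on the +x side, a thin one (14 mm) on the -x side; their last 5 mm narrow by 1 mm all round. The strip is clamped fast up to 18 mm off centre along bed x, not reported: pins stand at bed x = 50+d and -50+d, y = 0, the closed mould's origin at (d, 0, 40); d, -18 to 18 mm, must be found by touch or eye.
Mind the look-alikes: they are no part of the job. What is shaped like the stand but purple or red is not meant.

How it is judged:
By the outcome, as a careful person would: the job done as asked, in the order asked, and still so for the second after the job is handed in, with the robot touching nothing.
It also fails if it takes over 61 s, if anything falls off the work surface, if the arm or the gripper's body presses on something with over 40 N, if the wrist force passes 120 N, or if a joint passes its speed limit or range.

ROBOT

A 6-joint arm with a two-finger parallel gripper is mounted at the origin on the work surface. World frame = base frame: x ahead of the robot, y to its left, z up, the work surface at z = 0. Lengths are in mm, angles in rad, forces in N, time in s.
With the tool pointing down it reaches from about 250 to 725 mm from the base axis. Payload 4 kg.
Tool frame: the origin (TCP) lies on the centre line of the jaws, within the pads' length; the fingertips stand 11 mm ahead of it and the grasp point (between the pads) lies 8 mm behind it; z points along the fingers, y is the line along which they close (so a half turn about z gives the same grasp; the last joint's range is limited). The gripper opens to 85 mm and grips with 20 to 120 N. Pads are 22 mm wide; open, the fingers measure 114 mm over their backs; the gripper's body (76 mm by 85 mm) begins 54 mm behind the grasp point. The pads swing forward as they close: fully open they stand 13 mm farther back than shut.
Start: joints at [-1.145, 0.241, 0.005, 1.335, 0, 1.571], TCP at [206.523, -455.355, 214.406] pointing down, gripper open.
Joint ranges: [-2.72, 2.72], [-1.05, 1.87], [-1.09, 1.28], [-1.99, 2.15], [-1.42, 1.44], [-3.14, 3.14]. Speed limits (rad/s): [2.79, 2.79, 3.14, 3.14, 3.14, 3.14].

INTERFACE

Orientations are given as a unit quaternion [w, x, y, z].
In Python, from station import robot gives the robot as it stands.
- The arm moves only by the tool step_arm, never from a script. Its argument "increments" is a list of rows, each an object of numbers: "dx", "dy", "dz": the shift along the tool's x, y, z in cm; "wx", "wy", "wz": the turn, a rotation vector about the tool's x, y, z in degrees; "hand": the closure, from -1 (fully open) to 1 (shut). A call has 1 to 12 rows; each row shifts and turns the commanded pose from where the row before left it, along the tool's axes as they then stand; what a row does not reach is not made up. A row lasts 1/12 s, in which the tool goes at most 41.7 mm and 7.16 degrees, less where a joint would pass 70% of its speed; a pose out of reach is approached as far as the arm can. A call is refused whole if a number of a shift passes 4.17 or a number of a turn 7.16, either way. A call with a gripper value outside its range is refused whole. The fingers move at their own pace and stop on an object; "grip_force" is the grip in N (left out, the last holds). Time passes only in rows, so rows that do not move let the fingers close. It gives the time, the measured TCP pose, the force, the opening and the grip force at its end, in the units of the state.
- robot.read_state(): the state, without advancing time (a new reading comes with each control period).
- robot.get_image(name): name is "scene" or "top" or "wrist"; returns (picture, depth): 420x560x3 uint8, red, green, blue; 420x560 float32, mm along the optical axis (not along the pixel's ray), 0 where there is no reading.
- robot.camera_model(name): a dict with "camera_matrix" (3x3 intrinsics, pixels), "R" (3x3) and "t" (3): a world point X has camera coordinates R X + t; the wrist camera has in their place "tool_from_camera" (4x4, takes a point from camera to tool coordinates, whose origin is the TCP and whose axes are the flange's). Camera axes: x right, y down, z forward; pixel columns grow to the right and rows downward; lengths in mm; the calibration is good to about 2 mm. A picture is of the moment at which its call begins: read the wrist's pose just before it. camera_model takes no time and is no camera call.
- robot.finish_job(): hands the job in; it is judged then, once.
The state is a dict: "time_s": time; "joint_positions": joint angles; "qd": joint speeds; "effort": joint torques, N m; "ee_pos": TCP position; "tcp_rot": TCP orientation; "ft_force": force on the tool from outside, world axes, zero at the start; "moment": the same for the moment, N m; "finger_gap": finger opening in mm; "gripper_force": force on a finger pad.
Only numpy, scipy, OpenCV 4.12 (cv2) and the standard library are available. Lean on these libraries where they do the work, as an engineer would, in place of code of your own. Each camera call takes 0.05 s, during which the arm holds its last target. There are 200 camera calls.

## Working session

There is one attempt and no reset: what is moved stays moved. The work goes in short steps, Python scripts to look and compute and a tool call to move; the robot and the scene stay as the last step left them, time stands still between calls to the robot, and variables do not carry over. Pictures are saved under pics/ and viewed, at most 10 in all, crops included, and the job is handed in when it is done.

Besides the shell and the picture viewer there is one more tool, called after "Emit:" by a JSON object that holds its "op" and its "data". step_arm: Moves the arm, as the interface text tells. Its arguments: {"type":"object","properties":{"increments":{"type":"array","items":{"type":"object","properties":{"dx":{"type":"number"},"dy":{"type":"number"},"dz":{"type":"number"},"wx":{"type":"number"},"wy":{"type":"number"},"wz":{"type":"number"},"hand":{"type":"number"}}}},"grip_force":{"type":"number"}},"required":["increments"]}

```bash
mkdir -p pics; ls; python3 - <<'E'
from station import robot
import cv2,numpy as np
s=robot.read_state();print(s)
for n in("scene","top"):
    im,d=robot.get_image(n);cv2.imwrite(f"pics/{n}0.png",im[:,:,::-1]);np.save(f"{n}_d.npy",d)
for n in("scene","top","wrist"):print(n,robot.camera_model(n))
E
```

```text
pics
{'time_s': 0.0, 'joint_positions': array([-1.14498222e+00,  2.41419805e-01,  3.74546545e-03,  1.33520946e+00,
        4.43699732e-06,  1.57078921e+00]), 'qd': array([ 0.0002283 , -0.00134752, -0.00187104,  0.00136186,  0.00019216,
       -0.00086546]), 'effort': array([ 1.33124322e-03, -3.72320616e+01,  2.52403915e+01,  1.71439396e-02,
       -5.89342267e-05, -2.17375558e-06]), 'ee_pos': array([ 206.25932722, -454.74860599,  213.51769658]), 'tcp_rot': array([-1.02064087e-03,  9.77419495e-01,  2.11305563e-01, -2.18372124e-04]), 'ft_force': array([0.18419896, 0.42864689, 0.31463011]), 'moment': array([-0.01554966, -0.00918687, -0.00949664]), 'gripper_force': 0.0, 'finger_gap': 85.2129895064874}
scene {'camera_matrix': array([[414.59563336,   0.        , 281.65805884],
       [  0.        , 414.59563336, 207.01425182],
       [  0.        ,   0.        ,   1.        ]]), 'R': array([[-0.50773824,  0.86133424,  0.01747009],
       [ 0.60569207,  0.37131644, -0.70374798],
       [-0.61264916, -0.34673826, -0.71023488]]), 't': array([ 150.52489585, -266.89050064, 1803.65063345])}
top 
[... 223 characters left out ...]
],
       [-0.99670255,  0.00177115, -0.08112263],
       [ 0.08110906, -0.00672205, -0.99668256]]), 't': array([  97.58619309,  482.56785942, 1480.73688473])}
wrist {'camera_matrix': array([[292.78852748,   0.        , 281.64082435],
       [  0.        , 292.78852748, 210.28830518],
       [  0.        ,   0.        ,   1.        ]]), 'tool_from_camera': array([[-8.85886139e-04, -9.48396130e-01, -3.17086733e-01,
         8.14684357e+01],
       [ 9.99999477e-01, -6.78218891e-04, -7.65296931e-04,
        -1.23245813e+00],
       [ 5.10750435e-04, -3.17087245e-01,  9.48396235e-01,
        -1.61326685e+02],
       [ 0.00000000e+00,  0.00000000e+00,  0.00000000e+00,
         1.00000000e+00]])}
```

View pics/top0.png

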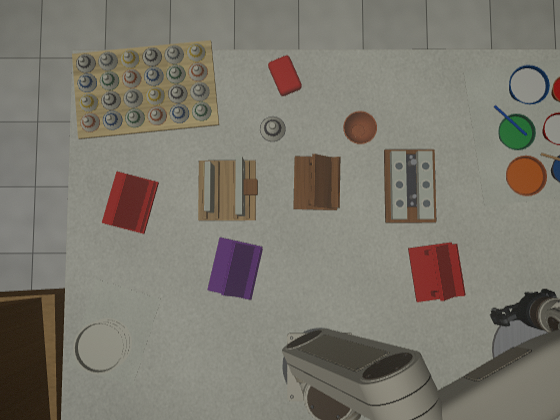

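View pics/scene0.png

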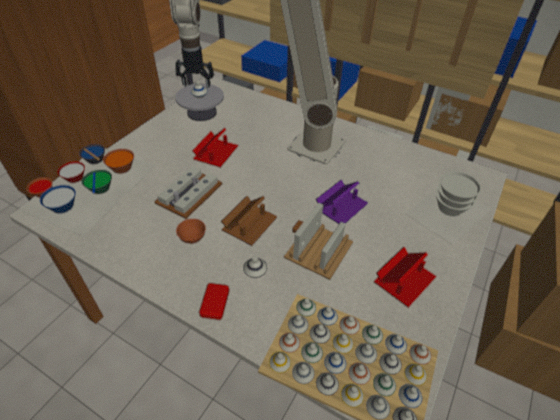

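The top view shows the candidates:
- **Rack:** at (228,190), with the mould in its right slot at (240,187). Its handle block is at (251,187), pointing right. The slab is in the left slot at (209,187).
- **Stand:** the brown one is at (317,182). The look-alikes are purple (235,268), red (130,202) and red (437,272).
- **Bed:** at (410,186).
- **Bystanders:** the tagine at (272,128) and the bowl at (360,127).

Next I'll measure these from depth.

```bash
cat > h.py <<'E'
import numpy as np,cv2
from scipy.spatial.transform import Rotation as Ro
from station import robot
def rot(s):
    w,x,y,z=s["tcp_rot"];return Ro.from_quat([x,y,z,w]).as_matrix()
def cam(name,s=None):
    m=robot.camera_model(name);K=m["camera_matrix"]
    if name=="wrist":
        T=m["tool_from_camera"];R=rot(s)@T[:3,:3];c=rot(s)@T[:3,3]+s["ee_pos"]
    else: R=m["R"].T;c=-R@m["t"]
    return K,R,c   # world = R*Xc + c
def cloud(d,K,R,c):
    v,u=np.mgrid[:d.shape[0],:d.shape[1]]
    X=np.stack([(u-K[0,2])/K[0,0]*d,(v-K[1,2])/K[1,1]*d,d],-1)
    return X@R.T+c
def ray(u,v,K,R,c,z):
    r=R@np.linalg.inv(K)@np.array([u,v,1.]);return c+r*(z-c[2])/r[2]
E
python3 - <<'E'
from h import *
im=cv2.imread("pics/top0.png");d=np.load("top_d.npy");P=cloud(d,*cam("top"))
for n,(x0,y0,x1,y1) in dict(rack=(190,150,268,230),stand=(285,145,348,220),bed=(375,140,445,232),tag=(255,110,290,145),bowl=(340,105,382,148)).items():
    p=P[y0:y1,x0:x1].reshape(-1,3);z=p[:,2]
    m=(z>8)&(z<200)
    r=cv2.minAreaRect(p[m][:,:2].astype(np.float32));print(n,r,z[m].max().round(1))
    print("  hist",np.histogram(z[m],bins=range(0,150,10))[0])
p=P[150:230,190:268].reshape(-1,3)
for lo,hi in((122,142),(95,108),(60,90)):
    q=p[(p[:,2]>lo)&(p[:,2]<hi)];print(lo,len(q),q.mean(0),cv2.minAreaRect(q[:,:2].astype(np.float32)))
print("stand row z profile");print(P[182,290:345:2].round(0).tolist())
print("zoff",np.median(P[240:260,330:380,2]))
E
```

```text
rack ((515.9601440429688, 263.8702697753906), (224.44151306152344, 236.50022888183594), 89.98568725585938) 141.6
  hist [ 228 1239   60  496  197    9   56   70  251   96  265   53   64  345]
stand ((537.9957885742188, 2.3547897338867188), (179.40126037597656, 222.4407501220703), 89.8433609008789) 93.3
  hist [226 599  15 251 413 215 166 230 204   6   0   0   0   0]
bed ((527.4699096679688, -273.9715576171875), (206.97232055664062, 274.5792541503906), 89.00753784179688) 67.1
  hist [ 103  885  540  825 1333   41   23    0    0    0    0    0    0    0]
tag ((703.160888671875, 141.57940673828125), (91.13050079345703, 85.16508483886719), 10.630084991455078) 75.1
  hist [  6  25 166 147 112  20  26  18   0   0   0   0   0   0]
bowl ((703.6094360351562, -124.65283966064453), (121.74362182617188, 106.3978500366211), 1.2168285846710205) 61.3
  hist [ 61 199 176 103 140  91   1   0   0   0   0   0   0   0]
122 411 [517.37867844 227.14829444 132.93911623] ((518.358642578125, 227.32778930664062), (18.79106330871582, 160.46603393554688), 89.5516586303711)
95 329 [517.97447308 316.35501685 101.
[... 198 characters left out ...]
, (138.3665771484375, 160.67225646972656), 84.46784973144531)
stand row z profile
[[538.0, 83.0, 4.0], [539.0, 77.0, -3.0], [537.0, 71.0, 12.0], [537.0, 65.0, 12.0], [536.0, 60.0, 18.0], [537.0, 54.0, 15.0], [538.0, 47.0, 7.0], [537.0, 42.0, 15.0], [537.0, 35.0, 11.0], [536.0, 30.0, 17.0], [538.0, 23.0, 7.0], [529.0, 21.0, 76.0], [528.0, 16.0, 86.0], [529.0, 10.0, 78.0], [530.0, 4.0, 71.0], [530.0, -2.0, 71.0], [531.0, -8.0, 62.0], [532.0, -14.0, 55.0], [533.0, -21.0, 48.0], [534.0, -28.0, 39.0], [534.0, -34.0, 34.0], [534.0, -39.0, 37.0], [534.0, -45.0, 37.0], [532.0, -50.0, 50.0], [532.0, -56.0, 49.0], [538.0, -67.0, -0.0], [539.0, -73.0, -3.0], [538.0, -79.0, 4.0]]
zoff 0.9525090737184883
```

Emit:
{"op": "step_arm", "data": {"increments": [{"dz": -4, "wz": 6.1}, {"dz": -4, "wz": 6.1}, {"dz": -4, "wz": 6.1}, {"dz": -4, "wz": 6.1}, {"dx": 2.5, "dy": -3.2}, {"dx": 2.5, "dy": -3.2}, {"dx": 2.5, "dy": -3.2}, {"dx": 2.5, "dy": -3.2}, {"dx": 2.5, "dy": -3.2}, {"dx": 2.5, "dy": -3.2}, {"dx": 2.5, "dy": -3.2}, {"dx": 2.5, "dy": -3.2}]}}

```text
invalid input at $.increments[0]: expected keys dx, dy, dz, wx, wy, wz, hand
```

Emit:
{"op": "step_arm", "data": {"increments": [{"dx": 2.5, "dy": -3.2, "hand": 0}, {"dx": 2.5, "dy": -3.2, "hand": 0}, {"dx": 2.5, "dy": -3.2, "hand": 0}, {"dx": 2.5, "dy": -3.2, "hand": 0}, {"dx": 2.5, "dy": -3.2, "hand": 0}, {"dx": 2.5, "dy": -3.2, "hand": 0}, {"hand": 0}, {"hand": 0}, {"hand": 0}]}}

```text
invalid input at $.increments[0]: expected keys dx, dy, dz, wx, wy, wz, hand
```

```bash
python3 - <<'E'
from h import *
s=robot.read_state();print(s["time_s"],s["ee_pos"],s["tcp_rot"],s["finger_gap"],s["joint_positions"]);print(rot(s).round(3))
im,d=robot.get_image("wrist");cv2.imwrite("pics/w1.png",im[:,:,::-1]);np.save("w1.npy",d);np.savez("w1s.npz",R=cam("wrist",s)[1],c=cam("wrist",s)[2])
t,dt=robot.get_image("top");cv2.imwrite("pics/top1.png",t[:,:,::-1])
E
```

```text
0.1 [ 206.28139031 -454.82283228  213.60968954] [-9.01746827e-04  9.77419332e-01  2.11306877e-01 -1.98275400e-04] 85.34162342285642 [-1.14499633e+00  2.41330168e-01  3.86934020e-03  1.33518206e+00
 -6.54986695e-06  1.57077247e+00]
[[ 0.911  0.413 -0.001]
 [ 0.413 -0.911  0.002]
 [-0.    -0.002 -1.   ]]
```

View pics/w1.png

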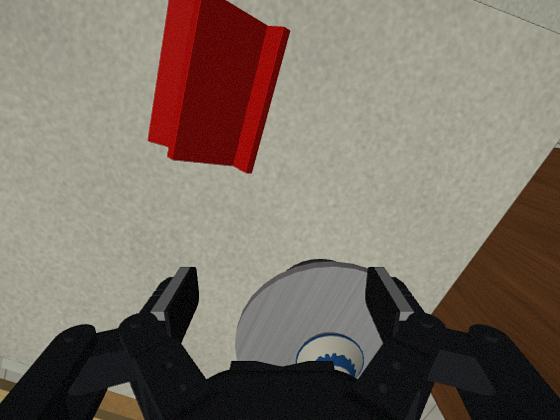

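This shows the red look-alike at (225,85), but the move was refused because every row needs all the keys. I'll send it again with full rows, aiming for TCP x ≈ 430 so that the work area falls in the unobstructed upper half of the view.

Emit:
{"op": "step_arm", "data": {"increments": [{"dx": 0, "dy": 0, "dz": -4, "wx": 0, "wy": 0, "wz": 6.1, "hand": -1}, {"dx": 0, "dy": 0, "dz": -4, "wx": 0, "wy": 0, "wz": 6.1, "hand": -1}, {"dx": 0, "dy": 0, "dz": -4, "wx": 0, "wy": 0, "wz": 6.1, "hand": -1}, {"dx": 0, "dy": 0, "dz": -4, "wx": 0, "wy": 0, "wz": 6.1, "hand": -1}, {"dx": 1.7, "dy": -3.5, "dz": 0, "wx": 0, "wy": 0, "wz": 0, "hand": 0}, {"dx": 1.7, "dy": -3.5, "dz": 0, "wx": 0, "wy": 0, "wz": 0, "hand": 0}, {"dx": 1.7, "dy": -3.5, "dz": 0, "wx": 0, "wy": 0, "wz": 0, "hand": 0}, {"dx": 1.7, "dy": -3.5, "dz": 0, "wx": 0, "wy": 0, "wz": 0, "hand": 0}, {"dx": 1.7, "dy": -3.5, "dz": 0, "wx": 0, "wy": 0, "wz": 0, "hand": 0}, {"dx": 1.7, "dy": -3.5, "dz": 0, "wx": 0, "wy": 0, "wz": 0, "hand": 0}, {"dx": 1.7, "dy": -3.5, "dz": 0, "wx": 0, "wy": 0, "wz": 0, "hand": 0}, {"dx": 1.7, "dy": -3.5, "dz": 0, "wx": 0, "wy": 0, "wz": 0, "hand": 0}]}}

```text
time_s: 1.2
ee_pos: [342.7, -173.6, 374.4]
tcp_rot: [0.0, 1.0, -0.0, 0.0]
ft_force: [1.3, -0.6, 0.5]
finger_gap: 42.7
gripper_force: 0.0
```

Emit:
{"op": "step_arm", "data": {"increments": [{"dx": 1.7, "dy": -3.5, "dz": 0, "wx": 0, "wy": 0, "wz": 0, "hand": 0}, {"dx": 1.7, "dy": -3.5, "dz": 0, "wx": 0, "wy": 0, "wz": 0, "hand": 0}, {"dx": 1.7, "dy": -3.5, "dz": 0, "wx": 0, "wy": 0, "wz": 0, "hand": 0}, {"dx": 1.7, "dy": -3.5, "dz": 0, "wx": 0, "wy": 0, "wz": 0, "hand": 0}, {"dx": 1.7, "dy": -3.5, "dz": 0, "wx": 0, "wy": 0, "wz": 0, "hand": 0}, {"dx": 0, "dy": 0, "dz": 0, "wx": 0, "wy": 0, "wz": 0, "hand": 0}, {"dx": 0, "dy": 0, "dz": 0, "wx": 0, "wy": 0, "wz": 0, "hand": 0}, {"dx": 0, "dy": 0, "dz": 0, "wx": 0, "wy": 0, "wz": 0, "hand": 0}]}}

```text
time_s: 1.87
ee_pos: [427.2, -0.4, 374.1]
tcp_rot: [0.0, 1.0, 0.0, -0.001]
ft_force: [0.1, -0.6, -0.1]
finger_gap: 42.7
gripper_force: 0.0
```

```bash
cat > shot.py <<'E'
from h import *
import sys
n=sys.argv[1]
s=robot.read_state();print(s["time_s"],s["ee_pos"],s["finger_gap"],s["joint_positions"].round(3),s["ft_force"]);print(rot(s).round(3))
im,d=robot.get_image("wrist");cv2.imwrite(f"pics/{n}.png",im[:,:,::-1]);K,R,c=cam("wrist",s);np.savez(n+".npz",R=R,c=c,K=K,d=d)
E
python3 shot.py w2; python3 - <<'E'
from h import *
t,dt=robot.get_image("top");cv2.imwrite("pics/top1.png",t[:,:,::-1])
E
```

```text
1.8667 [ 4.27244792e+02 -3.92765318e-01  3.74145352e+02] 42.725712391727114 [-1.000e-03  8.400e-02  2.270e-01  1.715e+00 -0.000e+00  3.141e+00] [ 0.14581389 -0.58723803 -0.08028744]
[[ 1.     0.    -0.001]
 [ 0.    -1.    -0.   ]
 [-0.001  0.    -1.   ]]
```

View pics/w2.png

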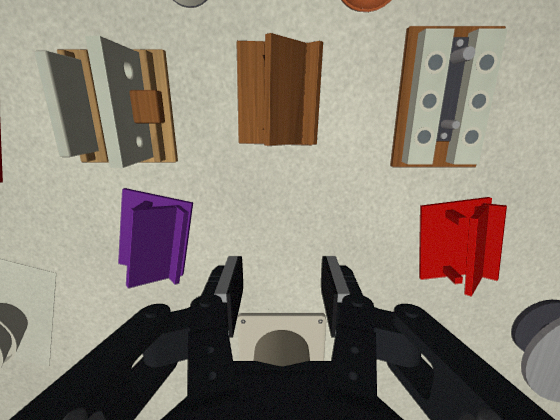

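Now the view is clear. Mould candidates:
- **Mould:** the plate at (122,100) has holes at (128,70), wide, and (139,142), narrow, plus the wooden handle at (147,107). I choose this one.
- **Slab:** the plate at (65,105), plain.

The wide hole is toward world +x. The brown stand is at (280,90); the purple (155,235) and red (462,240) ones are look-alikes. The bed's thick pin is at (463,55), also toward +x, and the thin pin is at (447,125).

```bash
python3 - <<'E'
from h import *
z=np.load("w2.npz");P=cloud(z["d"],z["K"],z["R"],z["c"]);im=cv2.imread("pics/w2.png");hsv=cv2.cvtColor(im,cv2.COLOR_BGR2HSV)
K,R,c=z["K"],z["R"],z["c"]
print("table",np.median(P[170:190,200:240,2]))
def box(n,x0,y0,x1,y1,lo,hi):
    p=P[y0:y1,x0:x1].reshape(-1,3);q=p[(p[:,2]>lo)&(p[:,2]<hi)]
    r=cv2.minAreaRect(q[:,:2].astype(np.float32));print(n,len(q),q.mean(0).round(1),[np.round(a,1) for a in r]);return q
box("mouldtop",80,20,150,175,126,140)
box("slabtop",25,30,110,175,96,108)
box("rackstrips",20,30,190,175,33,41)
q=box("stand",225,20,340,155,20,110)
# board plane
p=P[50:130,268:306].reshape(-1,3);q=p[(p[:,2]>42)&(p[:,2]<82)]
cc=q.mean(0);n=np.linalg.svd(q-cc,full_matrices=False)[2][2];print("board c",cc,"n",n,"d",n@cc)
box("board topedge",260,20,320,155,78,95)
box("bedboard",380,20,520,175,10,22)
q=box("bedtops",380,20,520,175,34,46)
box("pins",380,20,520,175,50,70)
m=(P[...,2]>50)&(P[...,2]<70);m[:, :380]=0;m[:,520:]=0
n,l,st,ct=cv2.connectedComponentsWithStats(m.astype(np.uint8))
for i in range(1,n):
    if st[i,4]>8: print(st[i],ct[i].round(1),P[l==i].mean(0).round(1), P[l==i][:,2].max())
# bed plaster edges by row
for v in range(45,160,12):
    row=P[v,380:520];k=np.where((row[:,2]>34)&(row[:,2]<46))[0]
    print(v,row[k[0]].round(1),row[k[-1]].round(1))
crop=cv2.resize(np.hstack([im[20:180,30:190],im[20:180,220:340],im[20:180,385:525]]),None,fx=1.9,fy=1.9);cv2.imwrite("pics/c1.png",crop)
E
```

```text
table 2.0121724001469374
mouldtop 2281 [521.5 227.6 133.3] [array([516., 229.]), array([159.6,  20.6]), np.float64(0.1)]
slabtop 1675 [519.7 316.6 102.9] [array([516.3, 318.2]), array([ 20.2, 139. ]), np.float64(89.9)]
rackstrips 2068 [517.9 269.1  38.4] [array([513.6, 273.4]), array([136., 169.]), np.float64(89.8)]
stand 5965 [537.9 -14.1  59.1] [array([533.9, -13.7]), array([ 89.9, 149.9]), np.float64(88.4)]
board c [540.30142787  -6.2284441   62.61441751] n [ 0.01929836  0.70593642 -0.70801225] d -38.301729496344905
board topedge 1306 [538.6  17.5  82.8] [array([534.9,  17.2]), array([ 18.2, 149.6]), np.float64(88.0)]
bedboard 2670 [ 527.6 -231.8   15.9] [array([ 525.7, -270.1]), array([150.5, 218.5]), np.float64(89.8)]
bedtops 7908 [ 531.6 -269.6   41.6] [array([ 524.7, -270.8]), array([121.8, 199.9]), np.float64(89.9)]
pins 281 [ 559.3 -268.7   57.6] [array([ 540.9, -271.7]), array([116.7,  18.9]), np.float64(1.6)]
[380   0  12   8  34] [384.8   3.2] [ 653.5 -144.6   51.6] 54.92117203614691
[459  46  16  16 197] [466.4  53.5] [ 589.  -268.7   57.8] 61.935251860655455
[448 120  1
[... 247 characters left out ...]
.8 232.2] [ 303.9 -393.5   50.6] 52.11844077815692
[498 259   2   7   9] [498.7 262.3] [ 243.4 -401.9   50.8] 51.360804273107476
[453 276  10   8  73] [457.4 279.5] [ 209.5 -329.5   54.8] 58.60340987479668
45 [ 603.6 -210.2   39.3] [ 603.3 -331.3   40.2]
57 [ 587.7 -211.7   38. ] [ 587.1 -330.    41. ]
69 [ 571.4 -210.8   35. ] [ 570.5 -330.5   41.5]
81 [ 554.2 -211.4   35.8] [ 553.7 -330.6   40.5]
93 [ 536.7 -210.4   36.7] [ 536.2 -329.8   43. ]
105 [ 518.9 -210.6   34.8] [ 518.6 -329.4   42.5]
117 [ 500.5 -210.7   36.8] [ 500.5 -330.8   41.6]
129 [ 481.7 -210.4   36.2] [ 481.9 -329.8   42.1]
141 [ 462.4 -211.4   36.2] [ 462.7 -330.2   40.3]
153 [ 442.5 -210.8   35.9] [ 443.3 -329.7   42.5]
```

View pics/c1.png

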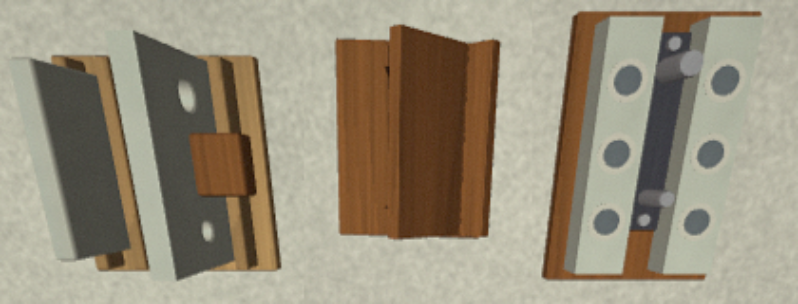

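The crop confirms the choice: the mould has two holes and a handle, with the wide hole toward +x. The slab is plain. The thick pin is at the top of the bed, offset toward +x, so d is about +15.

J6 is at its limit in this orientation, so I'll give the gripper a half turn and then go over the mould.

Emit:
{"op": "step_arm", "data": {"increments": [{"dx": 0, "dy": 0, "dz": 0.5, "wx": 0, "wy": 0, "wz": -7, "hand": 0}, {"dx": 0, "dy": 0, "dz": 0.5, "wx": 0, "wy": 0, "wz": -7, "hand": 0}, {"dx": 0, "dy": 0, "dz": 0.5, "wx": 0, "wy": 0, "wz": -7, "hand": 0}, {"dx": 0, "dy": 0, "dz": 0.5, "wx": 0, "wy": 0, "wz": -7, "hand": 0}, {"dx": 0, "dy": 0, "dz": 0.5, "wx": 0, "wy": 0, "wz": -7, "hand": 0}, {"dx": 0, "dy": 0, "dz": 0.5, "wx": 0, "wy": 0, "wz": -7, "hand": 0}, {"dx": 0, "dy": 0, "dz": 0.5, "wx": 0, "wy": 0, "wz": -7, "hand": 0}, {"dx": 0, "dy": 0, "dz": 0.5, "wx": 0, "wy": 0, "wz": -7, "hand": 0}, {"dx": 0, "dy": 0, "dz": 0.5, "wx": 0, "wy": 0, "wz": -7, "hand": 0}, {"dx": 0, "dy": 0, "dz": 0.5, "wx": 0, "wy": 0, "wz": -7, "hand": 0}, {"dx": 0, "dy": 0, "dz": 0.5, "wx": 0, "wy": 0, "wz": -7, "hand": 0}, {"dx": 0, "dy": 0, "dz": 0.5, "wx": 0, "wy": 0, "wz": -7, "hand": 0}]}}

```text
time_s: 2.97
ee_pos: [427.1, -2.1, 314.5]
tcp_rot: [0.0, 0.742, 0.67, 0.0]
ft_force: [-0.2, 0.3, -0.1]
finger_gap: 42.8
gripper_force: 0.0
```

Emit:
{"op": "step_arm", "data": {"increments": [{"dx": 0, "dy": 0, "dz": 0.5, "wx": 0, "wy": 0, "wz": -7, "hand": 0}, {"dx": 0, "dy": 0, "dz": 0.5, "wx": 0, "wy": 0, "wz": -7, "hand": 0}, {"dx": 0, "dy": 0, "dz": 0.5, "wx": 0, "wy": 0, "wz": -7, "hand": 0}, {"dx": 0, "dy": 0, "dz": 0.5, "wx": 0, "wy": 0, "wz": -7, "hand": 0}, {"dx": 0, "dy": 0, "dz": 0.5, "wx": 0, "wy": 0, "wz": -7, "hand": 0}, {"dx": 0, "dy": 0, "dz": 0.5, "wx": 0, "wy": 0, "wz": -7, "hand": 0}, {"dx": 0, "dy": 0, "dz": 0.5, "wx": 0, "wy": 0, "wz": -7, "hand": 0}, {"dx": 0, "dy": 0, "dz": 0.5, "wx": 0, "wy": 0, "wz": -7, "hand": 0}, {"dx": 0, "dy": 0, "dz": 0.5, "wx": 0, "wy": 0, "wz": -7, "hand": 0}, {"dx": 0, "dy": 0, "dz": 0.5, "wx": 0, "wy": 0, "wz": -7, "hand": 0}, {"dx": 0, "dy": 0, "dz": 0.5, "wx": 0, "wy": 0, "wz": -7, "hand": 0}, {"dx": 0, "dy": 0, "dz": 0.5, "wx": 0, "wy": 0, "wz": -7, "hand": 0}]}}

```text
time_s: 3.97
ee_pos: [427.2, -2.1, 254.5]
tcp_rot: [0.0, 0.104, 0.995, -0.0]
ft_force: [0.1, -0.0, 0.0]
finger_gap: 42.7
gripper_force: 0.0
```

Emit:
{"op": "step_arm", "data": {"increments": [{"dx": 0, "dy": 0, "dz": 0.5, "wx": 0, "wy": 0, "wz": -6, "hand": 0}, {"dx": 0, "dy": 0, "dz": 0.5, "wx": 0, "wy": 0, "wz": -6, "hand": 0}, {"dx": -1.125, "dy": 2.85, "dz": 0, "wx": 0, "wy": 0, "wz": 0, "hand": 0}, {"dx": -1.125, "dy": 2.85, "dz": 0, "wx": 0, "wy": 0, "wz": 0, "hand": 0}, {"dx": -1.125, "dy": 2.85, "dz": 0, "wx": 0, "wy": 0, "wz": 0, "hand": 0}, {"dx": -1.125, "dy": 2.85, "dz": 0, "wx": 0, "wy": 0, "wz": 0, "hand": 0}, {"dx": -1.125, "dy": 2.85, "dz": 0, "wx": 0, "wy": 0, "wz": 0, "hand": 0}, {"dx": -1.125, "dy": 2.85, "dz": 0, "wx": 0, "wy": 0, "wz": 0, "hand": 0}, {"dx": -1.125, "dy": 2.85, "dz": 0, "wx": 0, "wy": 0, "wz": 0, "hand": 0}, {"dx": -1.125, "dy": 2.85, "dz": 0, "wx": 0, "wy": 0, "wz": 0, "hand": 0}, {"dx": 0, "dy": 0, "dz": 0, "wx": 0, "wy": 0, "wz": 0, "hand": 0}, {"dx": 0, "dy": 0, "dz": 0, "wx": 0, "wy": 0, "wz": 0, "hand": 0}]}}

```text
time_s: 4.97
ee_pos: [518.1, 227.0, 243.9]
tcp_rot: [-0.0, 0.0, 1.0, -0.0]
ft_force: [-0.7, -0.1, -0.2]
finger_gap: 43.0
gripper_force: 0.0
```

```bash
python3 shot.py w3; python3 - <<'E'
from h import *
z=np.load("w3.npz");P=cloud(z["d"],z["K"],z["R"],z["c"])
p=P.reshape(-1,3);ok=(z["d"].ravel()>0)
for n,lo,hi,y0,y1 in(("mould",126,140,200,260),("slab",96,108,295,340)):
    q=p[ok&(p[:,2]>lo)&(p[:,2]<hi)&(p[:,1]>y0)&(p[:,1]<y1)];r=cv2.minAreaRect(q[:,:2].astype(np.float32));print(n,len(q),q.mean(0).round(1),r)
    for x in range(440,600,30):
        k=q[abs(q[:,0]-x)<8]
        if len(k)>9:print(x,np.percentile(k[:,1],[2,98]).round(1),np.median(k[:,2]).round(1))
E
```

```text
4.9667 [518.0552328  227.03134659 243.86377234] 42.96810644225775 [ 0.413  0.365  0.253  1.46  -0.     0.414] [-0.68706147 -0.10653648 -0.2485206 ]
[[-1.     0.001 -0.001]
 [ 0.001  1.    -0.001]
 [ 0.001 -0.001 -1.   ]]
mould 3025 [509.4 228.9 133.9] ((516.5243530273438, 228.84202575683594), (18.00455093383789, 160.48248291015625), 89.98298645019531)
440 [220.6 237.4] 133.9
470 [220.2 237.7] 133.8
500 [219.9 237. ] 133.9
530 [220.6 237.3] 133.9
560 [220.3 237.5] 133.9
590 [220.  237.8] 133.9
slab 2279 [510.9 317.5 103.3] ((516.2139892578125, 318.7699279785156), (138.7687225341797, 18.64228630065918), 0.0719999149441719)
440 [310.5 325.5] 102.1
470 [309.7 326.6] 103.6
500 [309.8 326.5] 103.7
530 [309.7 326.6] 103.6
560 [309.7 326.8] 103.5
590 [309.9 327. ] 103.2
```

Emit:
{"op": "step_arm", "data": {"increments": [{"dx": 0, "dy": 0.15, "dz": 2, "wx": 0, "wy": 0, "wz": 0, "hand": 0}, {"dx": 0, "dy": 0, "dz": 2.5, "wx": 0, "wy": 0, "wz": 0, "hand": 0}, {"dx": 0, "dy": 0, "dz": 2.5, "wx": 0, "wy": 0, "wz": 0, "hand": 0}, {"dx": 0, "dy": 0, "dz": 2.5, "wx": 0, "wy": 0, "wz": 0, "hand": 0}, {"dx": 0, "dy": 0, "dz": 2, "wx": 0, "wy": 0, "wz": 0, "hand": 0}, {"dx": 0, "dy": 0, "dz": 1, "wx": 0, "wy": 0, "wz": 0, "hand": 0}, {"dx": 0, "dy": 0, "dz": 0.7, "wx": 0, "wy": 0, "wz": 0, "hand": 0}, {"dx": 0, "dy": 0, "dz": 0, "wx": 0, "wy": 0, "wz": 0, "hand": 0}, {"dx": 0, "dy": 0, "dz": 0, "wx": 0, "wy": 0, "wz": 0, "hand": 0}]}}

```text
time_s: 5.77
ee_pos: [518.2, 228.6, 113.4]
tcp_rot: [0.001, 0.001, 1.0, 0.0]
ft_force: [-0.9, -0.6, 0.3]
finger_gap: 42.6
gripper_force: 0.0
```

Emit:
{"op": "step_arm", "data": {"increments": [{"dx": 0, "dy": 0, "dz": 0, "wx": 0, "wy": 0, "wz": 0, "hand": 1}, {"dx": 0, "dy": 0, "dz": 0, "wx": 0, "wy": 0, "wz": 0, "hand": 1}, {"dx": 0, "dy": 0, "dz": 0, "wx": 0, "wy": 0, "wz": 0, "hand": 1}, {"dx": 0, "dy": 0, "dz": 0, "wx": 0, "wy": 0, "wz": 0, "hand": 1}, {"dx": 0, "dy": 0, "dz": 0, "wx": 0, "wy": 0, "wz": 0, "hand": 1}, {"dx": 0, "dy": 0, "dz": 0, "wx": 0, "wy": 0, "wz": 0, "hand": 1}], "grip_force": 70}}

```text
time_s: 6.27
ee_pos: [518.6, 229.6, 114.2]
tcp_rot: [0.002, -0.0, 1.0, 0.001]
ft_force: [-0.3, -1.0, 6.3]
finger_gap: 12.8
gripper_force: 68.4
```

Emit:
{"op": "step_arm", "data": {"increments": [{"dx": 0, "dy": 0, "dz": -0.3, "wx": 0, "wy": 0, "wz": 0, "hand": 1}, {"dx": 0, "dy": 0, "dz": -0.5, "wx": 0, "wy": 0, "wz": 0, "hand": 1}, {"dx": 0, "dy": 0, "dz": -1, "wx": 0, "wy": 0, "wz": 0, "hand": 1}, {"dx": 0, "dy": 0, "dz": -1.2, "wx": 0, "wy": 0, "wz": 0, "hand": 1}, {"dx": 0, "dy": 0, "dz": -1.5, "wx": 0, "wy": 0, "wz": 0, "hand": 1}, {"dx": 0, "dy": 0, "dz": -1.5, "wx": 0, "wy": 0, "wz": 0, "hand": 1}, {"dx": 0, "dy": 0, "dz": -2, "wx": 0, "wy": 0, "wz": 0, "hand": 1}, {"dx": 0, "dy": 0, "dz": -2, "wx": 0, "wy": 0, "wz": 0, "hand": 1}, {"dx": 0, "dy": 0, "dz": -2, "wx": 0, "wy": 0, "wz": 0, "hand": 1}, {"dx": 0, "dy": 0, "dz": -1, "wx": 0, "wy": 0, "wz": 0, "hand": 1}, {"dx": 0, "dy": 0, "dz": 0, "wx": 0, "wy": 0, "wz": 0, "hand": 1}, {"dx": 0, "dy": 0, "dz": 0, "wx": 0, "wy": 0, "wz": 0, "hand": 1}]}}

```text
time_s: 7.27
ee_pos: [517.6, 229.2, 242.2]
tcp_rot: [0.0, 0.0, 1.0, 0.0]
ft_force: [-0.3, 0.2, -7.2]
finger_gap: 12.5
gripper_force: 68.6
```

```bash
python3 shot.py w4; python3 - <<'E'
from h import *
t,dt=robot.get_image("scene");cv2.imwrite("pics/s2.png",cv2.resize(t[160:330,180:400,::-1],None,fx=2.6,fy=2.6))
z=np.load("w4.npz");P=cloud(z["d"],z["K"],z["R"],z["c"]);p=P.reshape(-1,3)
s=robot.read_state();T=(p-s["ee_pos"])@rot(s)   # tool coords
# plate top edge & back in tool frame
k=(abs(T[:,0])<95)&(abs(T[:,1])<16)&(T[:,2]>-40)&(T[:,2]<20)&(abs(T[:,0])>22)
q=T[k];print(len(q),cv2.minAreaRect(q[:,:2].astype(np.float32)))
for x in range(-90,95,15):
    kk=q[abs(q[:,0]-x)<6]
    if len(kk)>9:print(x,len(kk),np.percentile(kk[:,1],[5,95]).round(1),np.percentile(kk[:,2],[5,50]).round(1))
E
```

```text
7.2667 [517.57736359 229.18632989 242.16515163] 12.511846022485628 [0.417 0.366 0.249 1.454 0.    0.417] [-0.26971273  0.19457314 -7.24536311]
[[-1.  0.  0.]
 [ 0.  1.  0.]
 [-0.  0. -1.]]
6063 ((7.245628356933594, 1.5366764068603516), (148.40138244628906, 18.056804656982422), 0.00032498911605216563)
-60 451 [-6.8  9.6] [-23.  -22.2]
-45 489 [-6.5  9.4] [-22.8 -21.9]
-30 445 [-5.2  8. ] [-22.6 -21.7]
30 755 [-6.5  9.6] [-21.4 -20.5]
45 844 [-6.7  9.7] [-21.1 -20.1]
60 925 [-6.5  9.6] [-20.9 -19.8]
75 1009 [-6.6  9.7] [-20.7 -19.6]
```

View pics/w4.png

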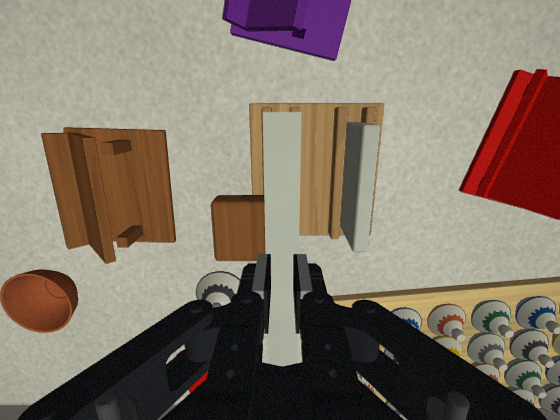

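The mould is held squarely by its upper edge (plate (264–301, 113), handle (240,228)), and the wrist reads about 7 N. Before placing, I'll check the stand's pose against the top view.

```bash
python3 - <<'E'
from h import *
def fit(P,ok,name):
    p=P[ok]
    q=p[(abs(p[:,0]-534)<60)&(p[:,1]>-30)&(p[:,1]<8)&(p[:,2]>30)&(p[:,2]<88)]
    for _ in range(4):
        A=np.c_[q[:,0]-534,q[:,1],np.ones(len(q))];co=np.linalg.lstsq(A,q[:,2],rcond=None)[0];r=q[:,2]-A@co;q=q[abs(r)<2.5*r.std()+.3]
    print(name,len(q),"z=%.4f(x-534)+%.3f y+%.2f"%tuple(co),"y at z=0:",-co[2]/co[1],"yaw deg",np.degrees(np.arctan2(co[0],co[1])))
z=np.load("w2.npz");P=cloud(z["d"],z["K"],z["R"],z["c"]);fit(P,z["d"]>0,"w2")
d=np.load("top_d.npy");Pt=cloud(d,*cam("top"));fit(Pt,d>0,"top")
# base outlines by colour at mid height 6mm, and ledge/board ends
for nm,f,K,R,c,bx in(("w2","pics/w2.png",z["K"],z["R"],z["c"],(225,20,340,155)),("top","pics/top0.png",*cam("top"),(285,145,348,220))):
    im=cv2.imread(f);h=cv2.cvtColor(im,cv2.COLOR_BGR2HSV);m=((h[...,1]>90)).astype(np.uint8);mm=np.zeros_like(m);x0,y0,x1,y1=bx;mm[y0:y1,x0:x1]=m[y0:y1,x0:x1]
    n,l,st,ct=cv2.connectedComponentsWithStats(mm);i=1+st[1:,4].argmax();ys,xs=np.where(l==i)
    for v in np.percentile(ys,[15,50,85]).astype(int):
        k=xs[ys==v];print(nm,v,k.min(),k.max(),"L z12",ray(k.min()-.5,v,K,R,c,12).round(1),"R z12,z49",ray(k.max()+.5,v,K,R,c,12).round(1),ray(k.max()+.5,v,K,R,c,49).round(1))
    print("rows",ys.min(),ys.max())
for nm,PP,ok in(("w2",P,z["d"]>0),("top",Pt,d>0)):
    p=PP[ok]
    for lo,hi,y0,y1 in((60,84,0,14),(40,60,-25,-5),(10,24,28,60)):
        q=p[(p[:,2]>lo)&(p[:,2]<hi)&(p[:,1]>y0)&(p[:,1]<y1)&(abs(p[:,0]-534)<110)];print(nm,"x-extent",lo,np.percentile(q[:,0],[.5,99.5]).round(1))
E
```

```text
w2 2085 z=0.0281(x-534)+1.000 y+68.67 y at z=0: -68.63690117111649 yaw deg 1.6116785982528201
top 496 z=0.0185(x-534)+1.005 y+70.24 y at z=0: -69.9087767863495 yaw deg 1.056269143084204
w2 54 237 321 L z12 [596.3  72.9  12. ] R z12,z49 [596.2 -63.   12. ] [590.  -58.5  49. ]
w2 90 238 319 L z12 [543.   73.9  12. ] R z12,z49 [542.9 -62.   12. ] [540.4 -57.5  49. ]
w2 127 238 317 L z12 [483.9  76.8  12. ] R z12,z49 [483.8 -60.9  12. ] [485.6 -56.6  49. ]
rows 33 145
top 164 295 339 L z12 [591.1  69.6  12. ] R z12,z49 [590.9 -64.8  12. ] [585.2 -60.6  49. ]
top 182 294 339 L z12 [537.   72.7  12. ] R z12,z49 [536.8 -64.2  12. ] [532.5 -60.   49. ]
top 201 294 338 L z12 [480.3  72.9  12. ] R z12,z49 [480.1 -60.7  12. ] [477.1 -56.5  49. ]
rows 154 209
w2 x-extent 60 [460.6 608.8]
w2 x-extent 40 [459.9 607.9]
w2 x-extent 10 [456.9 614.9]
top x-extent 60 [463.3 611.6]
top x-extent 40 [462.7 608.9]
top x-extent 10 [459.2 615.4]
```

Emit:
{"op": "step_arm", "data": {"increments": [{"dx": -0.3, "dy": -2, "dz": 0, "wx": 0, "wy": 0, "wz": 1.4, "hand": 1}, {"dx": -0.3, "dy": -3, "dz": 0, "wx": 0, "wy": 0, "wz": 0, "hand": 1}, {"dx": -0.3, "dy": -3, "dz": 0, "wx": 0, "wy": 0, "wz": 0, "hand": 1}, {"dx": -0.3, "dy": -3, "dz": 0, "wx": 0, "wy": 0, "wz": 0, "hand": 1}, {"dx": -0.3, "dy": -3, "dz": 0, "wx": 5, "wy": 0, "wz": 0, "hand": 1}, {"dx": -0.3, "dy": -2.5, "dz": 0, "wx": 6, "wy": 0, "wz": 0, "hand": 1}, {"dx": 0, "dy": -1.2, "dz": 0, "wx": 7, "wy": 0, "wz": 0, "hand": 1}, {"dx": 0, "dy": 0, "dz": 0, "wx": 7, "wy": 0, "wz": 0, "hand": 1}, {"dx": 0, "dy": 0, "dz": 0, "wx": 7, "wy": 0, "wz": 0, "hand": 1}, {"dx": 0, "dy": 0, "dz": 0, "wx": 7, "wy": 0, "wz": 0, "hand": 1}, {"dx": 0, "dy": 0, "dz": 0, "wx": 6, "wy": 0, "wz": 0, "hand": 1}, {"dx": 0, "dy": 0, "dz": 0, "wx": 0, "wy": 0, "wz": 0, "hand": 1}]}}

```text
time_s: 8.37
ee_pos: [530.7, 54.9, 241.8]
tcp_rot: [-0.008, 0.007, 0.923, -0.385]
ft_force: [-0.2, -0.8, -1.6]
finger_gap: -0.3
gripper_force: 0.0
```

```bash
cat > mv.py <<'E'
from h import *
import sys
def tgt(al,off):  # along-slope gap, off-board gap -> TCP world
    a=np.radians(-1.4);S=Ro.from_euler('z',a).as_matrix();o=np.array([535,9,0.])
    y=np.array([0,1,1])/2**.5;z=np.array([0,-1,1])/2**.5
    p=np.array([0,-2.6,74.4])+y*(60-18+al)+z*(9+off)
    return o+S@p,S@np.c_[[-1,0,0],-z,-y]
if __name__=="__main__":
    s=robot.read_state();p,M=tgt(float(sys.argv[1]),float(sys.argv[2]));print(s["time_s"],s["ee_pos"],p,s["ft_force"],s["joint_positions"].round(2))
    print("d tool mm",(rot(s).T@(p-s["ee_pos"])).round(1),"rotvec deg",np.degrees(Ro.from_matrix(rot(s).T@M).as_rotvec()).round(2))
E
python3 mv.py 35 4
```

```text
8.3667 [530.65141899  54.88954744 241.76177501] [536.0421505   51.64210109 138.03961031] [-0.15494166 -0.76810434 -1.61689367] [ 0.48  0.58  0.32  1.77 -0.67  0.66]
d tool mm [-6.4 71.5 75.1] rotvec deg [-0.34 -0.19  0.56]
```

The gripper has lost the mould. I need to see where it went.

```bash
python3 shot.py w5; python3 - <<'E'
from h import *
t,dt=robot.get_image("scene");cv2.imwrite("pics/s3.png",t[:,:,::-1]);t2,d2=robot.get_image("top")
cv2.imwrite("pics/m3.png",cv2.resize(np.vstack([t[150:330,120:400,::-1],t2[100:280,170:450,::-1]]),None,fx=1.66,fy=1.66))
E
```

```text
8.3667 [530.65141899  54.88954744 241.76177501] -0.2784788520393417 [ 0.484  0.585  0.321  1.768 -0.668  0.663] [-0.15494166 -0.76810434 -1.61689367]
[[-1.     0.007 -0.021]
 [ 0.02   0.703 -0.711]
 [ 0.009 -0.711 -0.703]]
```

View pics/m3.png

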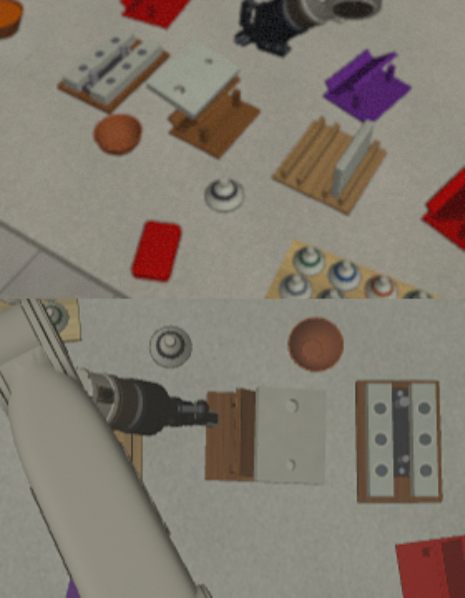

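The mould slipped out and fell. It now lies face up on the -y side of the stand, handle underneath, with the wide hole at top-view px (346,165) and the narrow one at (345,200). I'll measure the pose it came to rest in.

```bash
python3 - <<'E'
from h import *
ims=[robot.get_image("top") for _ in range(3)]
t=ims[0][0];d=np.mean([i[1] for i in ims],0);K,R,c=cam("top");P=cloud(d,K,R,c)
h=cv2.cvtColor(t,cv2.COLOR_RGB2HSV)
def fit(P,ok):
    q=P[ok]
    for _ in range(4):
        A=np.c_[q[:,:2],np.ones(len(q))];co=np.linalg.lstsq(A,q[:,2],rcond=None)[0];r=q[:,2]-A@co;q=q[abs(r)<2.5*r.std()+.3]
    return co,q
m=np.zeros(t.shape[:2],bool);m[150:215,315:372]=1
ok=m&(P[...,2]>15)&(h[...,1]<60)
co,q=fit(P,ok);n=np.array([-co[0],-co[1],1]);n/=np.linalg.norm(n);print("plane",co,"n",n,len(q),"tilt",np.degrees(np.arccos(n[2])))
mm=(ok&(abs(P[...,2]-(P[...,:2]@co[:2]+co[2]))<8)).astype(np.uint8)
cs,_=cv2.findContours(mm,cv2.RETR_CCOMP,cv2.CHAIN_APPROX_NONE)
def onp(u,v):
    r=R@np.linalg.inv(K)@np.array([u,v,1.]);t_=(c[2]-(c[:2]@co[:2]+co[2]))/(co[:2]@r[:2]-r[2]);return c+r*t_
for k in sorted(cs,key=cv2.contourArea)[-4:]:
    (u,v),(w,hh),a=cv2.minAreaRect(k);print(cv2.contourArea(k),(u,v),(w,hh),a,onp(u,v).round(1))
    if cv2.contourArea(k)>500:
        for b in cv2.boxPoints(cv2.minAreaRect(k)):print("  corner",b,onp(*b).round(1))
E
```

```text
plane [-4.10648640e-02  1.06482144e-01  8.73509121e+01] n [ 0.04080002 -0.10579539  0.99355055] 2098 tilt 6.510775116398784
6.0 (370.0000305175781, 167.00001525878906) (2.8284268379211426, 2.8284268379211426) 45.0 [ 576.5 -149.6   47.7]
17.5 (368.5, 161.0) (8.0, 3.0) 90.0 [ 594.2 -145.6   47.4]
89.5 (346.5, 183.5) (15.0, 9.0) 90.0 [527.1 -79.3  57.3]
320.5 (364.8131103515625, 182.023193359375) (11.450111389160156, 58.80186080932617) 4.23639440536499 [ 532.  -133.3   51.3]
```

View pics/w5.png

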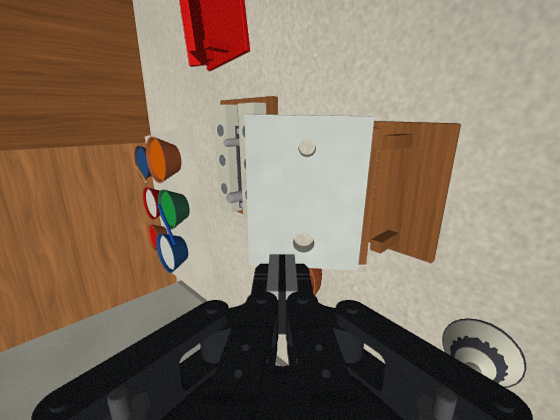

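From the tilted view (w5), the plate spans (245,115)–(373,270) with holes at (307,147) and (303,242). It rests across the stand's upper part with its -y side hanging out. I'll fit the plane from this view.

```bash
cat > plate.py <<'E'
from h import *
def plate(d,img,K,R,c,mask):
    P=cloud(d,K,R,c);h=cv2.cvtColor(img,cv2.COLOR_BGR2HSV)
    q=P[mask&(d>0)]
    n0=None
    for _ in range(5):
        m0=np.median(q,0);u,s_,vt=np.linalg.svd(q-q.mean(0),full_matrices=False);n=vt[2];r=(q-q.mean(0))@n;cc=q.mean(0);q=q[abs(r)<2.5*r.std()+.2]
    if n[2]<0:n=-n
    dist=abs((P-cc)@n)
    mm=((dist<5)&(h[...,1]<70)&(d>0)).astype(np.uint8)
    nn,l,st,ct=cv2.connectedComponentsWithStats(mm);i=1+st[1:,4].argmax();mm=(l==i).astype(np.uint8)
    def onp(u,v):
        r=R@np.linalg.inv(K)@np.array([u,v,1.]);return c+r*((cc-c)@n)/(r@n)
    e1=np.array([1,0,0])-n*n[0];e1/=np.linalg.norm(e1);e2=np.cross(n,e1)
    cs,_=cv2.findContours(mm,cv2.RETR_CCOMP,cv2.CHAIN_APPROX_NONE)
    print("n",n.round(4),"rms",r.std().round(2))
    for k in sorted(cs,key=cv2.contourArea)[-4:]:
        W=np.array([onp(*p[0]) for p in k]);ab=np.c_[(W-cc)@e1,(W-cc)@e2].astype(np.float32)
        (a,b),sz,an=cv2.minAreaRect(ab);print("area",cv2.contourArea(k),"centre",(cc+a*e1+b*e2).round(1),"size",np.round(sz,1),"ang",round(an,2))
        if max(sz)>100:
            for p in cv2.boxPoints(((a,b),sz,an)):print("   corner",(cc+p[0]*e1+p[1]*e2).round(1))
    return cc,n
if __name__=="__main__":
    import sys
    z=np.load(sys.argv[1]+".npz");im=cv2.imread(f"pics/{sys.argv[1]}.png");x0,y0,x1,y1=map(int,sys.argv[2:6]);m=np.zeros(im.shape[:2],bool);m[y0:y1,x0:x1]=1
    plate(z["d"],im,z["K"],z["R"],z["c"],m)
E
python3 plate.py w5 255 165 365 225
python3 -c "
from h import *
z=np.load('w5.npz');P=cloud(z['d'],z['K'],z['R'],z['c'])
print('table',np.median(P[100:200,475:500,2]))
for u in range(225,470,8):print(u,P[190,u].round(0).tolist(),end=' ')"
```

```text
n [0.0291 0.653  0.7568] rms 0.66
area 4.0 centre [480.7 -49.3 167.1] size [2.  2.1] ang 43.55
area 254.0 centre [477.9 -15.5 138. ] size [17.  16.7] ang 45.52
area 305.0 centre [577.  -19.2 137.4] size [21.3 21.6] ang 48.26
area 17548.5 centre [528.2 -17.5 137.8] size [120.  160.1] ang 88.76
   corner [446.9 -60.1 177.7]
   corner [606.9 -65.7 176.4]
   corner [609.5  25.   98. ]
   corner [449.5  30.7  99.2]
table 1.9359915183477767
225 [584.0, -307.0, 42.0] 233 [582.0, -289.0, 35.0] 241 [581.0, -275.0, 26.0] 249 [521.0, -61.0, 175.0] 257 [520.0, -54.0, 170.0] 265 [520.0, -48.0, 165.0] 273 [520.0, -41.0, 160.0] 281 [520.0, -35.0, 154.0] 289 [520.0, -29.0, 149.0] 297 [520.0, -24.0, 142.0] 305 [520.0, -17.0, 139.0] 313 [519.0, -10.0, 134.0] 321 [520.0, -5.0, 128.0] 329 [520.0, 1.0, 122.0] 337 [519.0, 7.0, 118.0] 345 [519.0, 13.0, 113.0] 353 [519.0, 19.0, 107.0] 361 [519.0, 25.0, 102.0] 369 [523.0, 23.0, 83.0] 377 [540.0, -5.0, 11.0] 385 [538.0, 7.0, 12.0] 393 [536.0, 17.0, 12.0] 401 [534.0, 27.0, 13.0] 409 [533.0, 36.0, 12.0] 417 [532.0, 45.0, 11.0] 425 [530.0, 54.0, 12.0] 433 [529.0, 63.0, 12.0] 441 [527.0, 71.0, 12.0] 449 [528.0, 76.0, 1.0] 457 [527.0, 83.0, 1.0] 465 [526.0, 91.0, 2.0]
```

That picture was mid-fall: the w5 pose differs from the top view taken 0.1 s later. I'll back the arm off, return it to vertical and let the mould settle, then measure again.

Emit:
{"op": "step_arm", "data": {"increments": [{"dx": 0, "dy": 0, "dz": -3, "wx": 0, "wy": 0, "wz": 0, "hand": 0}, {"dx": 0, "dy": -1, "dz": -3, "wx": -5, "wy": 0, "wz": 0, "hand": 0}, {"dx": 0, "dy": -1, "dz": -2, "wx": -7, "wy": 0, "wz": 0, "hand": 0}, {"dx": 0, "dy": 0, "dz": -2, "wx": -7, "wy": 0, "wz": 0, "hand": 0}, {"dx": 2, "dy": 0, "dz": -1, "wx": -7, "wy": 0, "wz": 0, "hand": 0}, {"dx": 2, "dy": -2, "dz": 0, "wx": -7, "wy": 0, "wz": 0, "hand": 0}, {"dx": 2, "dy": -3, "dz": 0, "wx": -7, "wy": 0, "wz": 0, "hand": 0}, {"dx": 2, "dy": -3, "dz": 0, "wx": -5, "wy": 0, "wz": -1.4, "hand": 0}, {"dx": 2, "dy": -3, "dz": 0, "wx": 0, "wy": 0, "wz": 0, "hand": 0}, {"dx": 0, "dy": -2, "dz": 0, "wx": 0, "wy": 0, "wz": 0, "hand": 0}, {"dx": 0, "dy": 0, "dz": 0, "wx": 0, "wy": 0, "wz": 0, "hand": 0}, {"dx": 0, "dy": 0, "dz": 0, "wx": 0, "wy": 0, "wz": 0, "hand": 0}]}}

```text
time_s: 9.67
ee_pos: [430.7, -19.9, 361.2]
tcp_rot: [0.002, 0.002, 1.0, 0.0]
ft_force: [0.1, 0.3, 0.1]
finger_gap: 43.0
gripper_force: 0.0
```

```bash
python3 shot.py w6; python3 - <<'E'
from h import *
t,dt=robot.get_image("scene");t2,d2=robot.get_image("top");np.save("top_d6.npy",d2);cv2.imwrite("pics/top6.png",t2[:,:,::-1])
w=cv2.imread("pics/w6.png")
cv2.imwrite("pics/m6.png",np.vstack([np.hstack([cv2.resize(t[150:290,140:340,::-1],(400,280)),cv2.resize(t2[120:260,250:450,::-1],(400,280))]),cv2.resize(w[0:300],(800,320)) if 0 else np.hstack([w[:310],np.zeros((310,240,3),np.uint8)])]))
E
```

```text
9.6667 [430.69922772 -19.91032543 361.22415571] 43.0348903731002 [-0.047  0.084  0.193  1.676  0.    -0.042] [0.05108282 0.31619616 0.12562689]
[[-1.     0.005  0.004]
 [ 0.005  1.     0.   ]
 [-0.004  0.    -1.   ]]
```

View pics/m6.png

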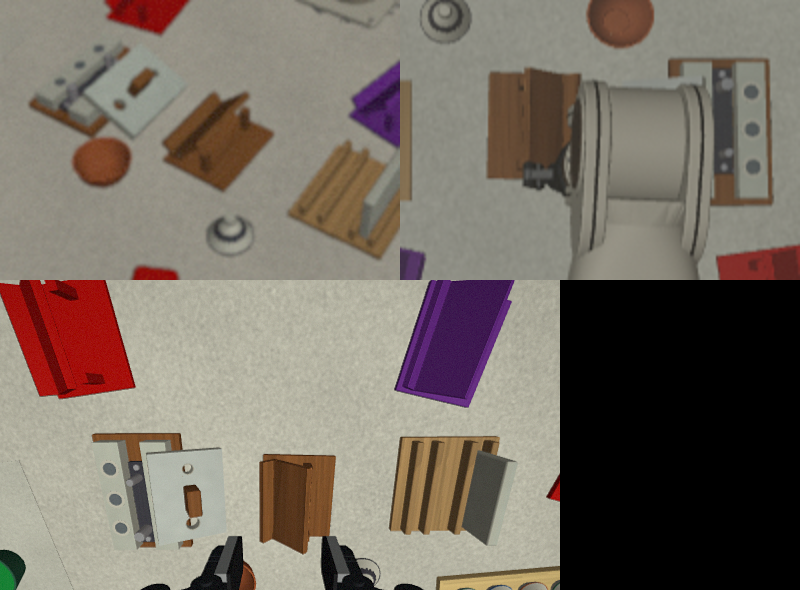

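The mould has settled handle up, with one side resting on the bed board and the other on the table. In the wrist view the plate spans about (150–225, 170–262), with holes at (187,188) and (192,243) and the handle at (193,220). I'll measure its pose numerically.

```bash
python3 - <<'E'
from h import *
import plate
z=np.load("w6.npz");im=cv2.imread("pics/w6.png");K,R,c,d=z["K"],z["R"],z["c"],z["d"]
P=cloud(d,K,R,c);print("table",np.median(P[180:240,235:250,2]))
m=np.zeros(d.shape,bool);m[178:255,155:178]=1;m[178:255,208:220]=1
cc,n=plate.plate(d,im,K,R,c,m)
# handle: above plane
hh=(P-cc)@n
mk=(hh>30)&(hh<55);mk[:,:150]=0;mk[:,230:]=0;mk[:165]=0;mk[270:]=0
q=P[mk];e1=np.array([1,0,0])-n*n[0];e1/=np.linalg.norm(e1);e2=np.cross(n,e1)
r=cv2.minAreaRect(np.c_[(q-cc)@e1,(q-cc)@e2].astype(np.float32));print("handle top",len(q),np.median(q@n-cc@n),(cc+e1*r[0][0]+e2*r[0][1]+n*np.median(hh[mk])).round(1),r)
for v in(188,232):
  print(v,[tuple(P[v,u].round(0)) for u in range(95,235,10)])
E
```

```text
table 1.9156662609707382
n [0.002  0.4487 0.8937] rms 0.87
area 4.0 centre [ 451.  -133.9   23. ] size [3.7 3.7] ang 39.98
area 89.0 centre [ 470.  -177.6   44.9] size [17.9 17.6] ang 37.43
area 678.0 centre [ 539.6 -174.9   43.4] size [32.3 84.4] ang 88.19
area 6209.5 centre [ 520.3 -177.9   45. ] size [120.1 161.2] ang 89.2
   corner [ 438.8 -230.5   71.6]
   corner [ 600.  -232.7   72.3]
   corner [ 601.7 -125.4   18.4]
   corner [ 440.5 -123.2   17.7]
handle top 400 39.70346907916854 [ 519.9 -160.2   80.5] ((2.139810562133789, 10.632463455200195), (22.08121681213379, 45.49653244018555), 89.42709350585938)
188 [(np.float64(479.0), np.float64(-359.0), np.float64(3.0)), (np.float64(469.0), np.float64(-317.0), np.float64(42.0)), (np.float64(469.0), np.float64(-299.0), np.float64(44.0)), (np.float64(472.0), np.float64(-289.0), np.float64(31.0)), (np.float64(473.0), np.float64(-273.0), np.float64(29.0)), (np.float64(470.0), np.float64(-250.0), np.float64(42.0)), (np.float64(463.0), np.float64(-222.0), np.float64(66.0)), (np.float64(465.0), np.float64(-208.0), np.float64(61.0)), (np.flo
[... 473 characters left out ...]
at64(550.0), np.float64(-315.0), np.float64(42.0)), (np.float64(550.0), np.float64(-298.0), np.float64(41.0)), (np.float64(557.0), np.float64(-289.0), np.float64(24.0)), (np.float64(557.0), np.float64(-270.0), np.float64(25.0)), (np.float64(537.0), np.float64(-230.0), np.float64(72.0)), (np.float64(540.0), np.float64(-216.0), np.float64(65.0)), (np.float64(544.0), np.float64(-203.0), np.float64(57.0)), (np.float64(547.0), np.float64(-188.0), np.float64(50.0)), (np.float64(534.0), np.float64(-161.0), np.float64(81.0)), (np.float64(554.0), np.float64(-158.0), np.float64(34.0)), (np.float64(557.0), np.float64(-141.0), np.float64(26.0)), (np.float64(560.0), np.float64(-125.0), np.float64(20.0))]
```

The mould's pose is clear: back-face centre (520,-178,~43.5), normal (0,0.449,0.894), narrow hole at x≈470 and wide hole toward +x. The handle is accessible, so I can lift it by the handle, lean it in the stand, let go and take it anew. This time I'll use a stronger grip and gentler motion.

```bash
cat > go.py <<'E'
from h import *
def go(p,M,steps=None):
    s=robot.read_state();R=rot(s);print(s["time_s"],"ee",s["ee_pos"].round(1),"->",np.round(p,1),"F",s["ft_force"].round(1),"gap",round(s["finger_gap"],1),"q",s["joint_positions"].round(2))
    print("tool-frame now mm",(R.T@(p-s["ee_pos"])).round(1),"| in target-frame",(M.T@(p-s["ee_pos"])).round(1),"| rotvec",np.degrees(Ro.from_matrix(R.T@M).as_rotvec()).round(2))
def frame(zm,yaw):   # mould z, mould x from yaw -> tool frame (x=-mx, y=my, z=-mz)
    zm=np.array(zm,float);zm/=np.linalg.norm(zm);x=np.array([np.cos(yaw),np.sin(yaw),0]);x-=zm*(x@zm);x/=np.linalg.norm(x);return np.c_[-x,np.cross(zm,x),-zm]
E
python3 - <<'E'
from go import *
M=frame([.002,.4487,.8937],np.radians(-.8));n=-M[:,2];b=np.array([520,-178,43.3])
go(b+86*n,M);go(b+16*n,M)
E
```

```text
9.8167 ee [431.4 -17.8 359.8] -> [ 520.2 -139.4  120.2] F [ 0.8 -0.9 -0.3] gap 42.8 q [-0.04  0.09  0.19  1.68  0.   -0.04]
tool-frame now mm [ -88.6 -121.7  239.6] | in target-frame [-8.930e+01 -1.000e-01  2.685e+02] | rotvec [26.68 -0.03  0.75]
9.8167 ee [431.4 -17.8 359.8] -> [ 520.  -170.8   57.6] F [ 0.8 -0.9 -0.3] gap 42.8 q [-0.04  0.09  0.19  1.68  0.   -0.04]
tool-frame now mm [ -88.4 -153.2  302.2] | in target-frame [-8.930e+01 -1.000e-01  3.385e+02] | rotvec [26.68 -0.03  0.75]
```

Emit:
{"op": "step_arm", "data": {"increments": [{"dx": 0, "dy": 0, "dz": 0, "wx": 5.34, "wy": 0, "wz": 0.75, "hand": 0}, {"dx": 0, "dy": 0, "dz": 0, "wx": 5.34, "wy": 0, "wz": 0, "hand": 0}, {"dx": 0, "dy": 0, "dz": 0, "wx": 5.34, "wy": 0, "wz": 0, "hand": 0}, {"dx": 0, "dy": 0, "dz": 0, "wx": 5.34, "wy": 0, "wz": 0, "hand": 0}, {"dx": 0, "dy": 0, "dz": 0, "wx": 5.34, "wy": 0, "wz": 0, "hand": 0}, {"dx": -1.25, "dy": 0, "dz": 3.8, "wx": 0, "wy": 0, "wz": 0, "hand": 0}, {"dx": -1.25, "dy": 0, "dz": 3.8, "wx": 0, "wy": 0, "wz": 0, "hand": 0}, {"dx": -1.25, "dy": 0, "dz": 3.8, "wx": 0, "wy": 0, "wz": 0, "hand": 0}, {"dx": -1.25, "dy": 0, "dz": 3.8, "wx": 0, "wy": 0, "wz": 0, "hand": 0}, {"dx": -1.25, "dy": 0, "dz": 3.8, "wx": 0, "wy": 0, "wz": 0, "hand": 0}, {"dx": -1.25, "dy": 0, "dz": 3.8, "wx": 0, "wy": 0, "wz": 0, "hand": 0}, {"dx": -1.4, "dy": 0, "dz": 3.8, "wx": 0, "wy": 0, "wz": 0, "hand": 0}]}}

```text
time_s: 10.82
ee_pos: [519.4, -138.0, 119.6]
tcp_rot: [-0.002, 0.005, 0.973, -0.231]
ft_force: [0.1, 1.0, -0.3]
finger_gap: 42.8
gripper_force: 0.0
```

Emit:
{"op": "step_arm", "data": {"increments": [{"dx": 0, "dy": 0, "dz": 0, "wx": 0, "wy": 0, "wz": 0, "hand": 0}, {"dx": 0, "dy": 0, "dz": 0, "wx": 0, "wy": 0, "wz": 0, "hand": 0}]}}

```text
time_s: 10.98
ee_pos: [517.2, -138.3, 118.7]
tcp_rot: [-0.005, 0.005, 0.973, -0.231]
ft_force: [0.6, 0.1, 1.0]
finger_gap: 42.4
gripper_force: 0.0
```

```bash
python3 shot.py w7;python3 - <<'E'
from go import *
import plate
M=frame([.002,.4487,.8937],np.radians(-.8));n=-M[:,2];b=np.array([520,-178,43.3]);go(b+16*n,M)
z=np.load("w7.npz");im=cv2.imread("pics/w7.png");K,R,c,d=z["K"],z["R"],z["c"],z["d"];P=cloud(d,K,R,c)
s=robot.read_state();T=(P-s["ee_pos"])@rot(s)
h=cv2.cvtColor(im,cv2.COLOR_BGR2HSV)
# handle top in tool frame: brown, near axis
m=(abs(T[...,0])<60)&(abs(T[...,1])<40)&(h[...,1]>100)&(d>0)&(T[...,2]>15)
q=T[m];print(len(q));zt=np.percentile(q[:,2],20);k=q[abs(q[:,2]-zt)<6];print("handle top z",zt,cv2.minAreaRect(k[:,:2].astype(np.float32)))
m=(d>0)&(h[...,1]<50)&(abs(T[...,0])<75)&(abs(T[...,1])<55)&(T[...,2]>60)&(T[...,2]<110)
q=T[m];A=np.c_[q[:,:2],np.ones(len(q))]
co=np.linalg.lstsq(A,q[:,2],rcond=None)[0]
for _ in range(4):
    r=q[:,2]-A@co;kk=abs(r)<3;co=np.linalg.lstsq(A[kk],q[kk,2],rcond=None)[0]
print("plate plane in tool z=",co,kk.sum(),"extent x",np.percentile(q[kk,0],[1,99]),"y",np.percentile(q[kk,1],[1,99]))
E
```

```text
10.9833 [ 517.19096288 -138.30625281  118.71868652] 42.41198986337402 [ 0.011  0.378 -0.157  1.054 -0.465  0.026] [0.62886632 0.05913207 0.96317216]
[[-1.     0.008 -0.012]
 [ 0.013  0.893 -0.449]
 [ 0.007 -0.449 -0.893]]
11.0333 ee [ 518.4 -137.9  120.8] -> [ 520.  -170.8   57.6] F [-0.4  0.8  0.3] gap 42.3 q [ 0.01  0.38 -0.16  1.05 -0.47  0.03]
tool-frame now mm [-2.2 -0.9 71.3] | in target-frame [-1.8 -1.  71.3] | rotvec [-0.03 -0.34  0.18]
1946
handle top z 45.36313982170564 ((-2.352315902709961, -1.3190603256225586), (46.117435455322266, 21.263385772705078), 0.9774659276008606)
plate plane in tool z= [ 5.36151403e-03 -6.33602777e-04  8.56626472e+01] 16691 extent x [-72.7006005   74.20657581] y [-53.97415566  53.97079625]
```

Emit:
{"op": "step_arm", "data": {"increments": [{"dx": -0.23, "dy": -0.13, "dz": 1.5, "wx": 0, "wy": 0, "wz": 0.7, "hand": 0}, {"dx": 0, "dy": 0, "dz": 1.5, "wx": 0, "wy": 0, "wz": 0, "hand": 0}, {"dx": 0, "dy": 0, "dz": 1.5, "wx": 0, "wy": 0, "wz": 0, "hand": 0}, {"dx": 0, "dy": 0, "dz": 1.2, "wx": 0, "wy": 0, "wz": 0, "hand": 0}, {"dx": 0, "dy": 0, "dz": 0.8, "wx": 0, "wy": 0, "wz": 0, "hand": 0}, {"dx": 0, "dy": 0, "dz": 0.4, "wx": 0, "wy": 0, "wz": 0, "hand": 0}, {"dx": 0, "dy": 0, "dz": 0, "wx": 0, "wy": 0, "wz": 0, "hand": 0}, {"dx": 0, "dy": 0, "dz": 0, "wx": 0, "wy": 0, "wz": 0, "hand": 0}]}}

```text
time_s: 11.7
ee_pos: [521.2, -170.6, 61.6]
tcp_rot: [0.001, 0.012, 0.973, -0.231]
ft_force: [0.3, -0.0, 0.5]
finger_gap: 42.7
gripper_force: 0.0
```

Emit:
{"op": "step_arm", "data": {"increments": [{"dx": 0, "dy": 0, "dz": 0, "wx": 0, "wy": 0, "wz": 0, "hand": 0.3}, {"dx": 0, "dy": 0, "dz": 0, "wx": 0, "wy": 0, "wz": 0, "hand": 0.4}, {"dx": 0, "dy": 0, "dz": 0, "wx": 0, "wy": 0, "wz": 0, "hand": 1}, {"dx": 0, "dy": 0, "dz": 0, "wx": 0, "wy": 0, "wz": 0, "hand": 1}, {"dx": 0, "dy": 0, "dz": 0, "wx": 0, "wy": 0, "wz": 0, "hand": 1}, {"dx": 0, "dy": 0, "dz": 0, "wx": 0, "wy": 0, "wz": 0, "hand": 1}, {"dx": 0, "dy": 0, "dz": 0, "wx": 0, "wy": 0, "wz": 0, "hand": 1}], "grip_force": 110}}

```text
time_s: 12.28
ee_pos: [521.1, -169.9, 61.4]
tcp_rot: [0.001, 0.012, 0.973, -0.23]
ft_force: [-1.1, 4.5, 3.8]
finger_gap: 16.3
gripper_force: 107.9
```

Emit:
{"op": "step_arm", "data": {"increments": [{"dx": 0, "dy": -0.15, "dz": -0.3, "wx": 0, "wy": 0, "wz": 0, "hand": 1}, {"dx": 0, "dy": -0.25, "dz": -0.5, "wx": 0, "wy": 0, "wz": 0, "hand": 1}, {"dx": 0, "dy": -0.4, "dz": -0.8, "wx": 0, "wy": 0, "wz": 0, "hand": 1}, {"dx": 0, "dy": -0.6, "dz": -1.2, "wx": 0, "wy": 0, "wz": 0, "hand": 1}, {"dx": 0, "dy": -0.7, "dz": -1.4, "wx": 0, "wy": 0, "wz": 0, "hand": 1}, {"dx": 0, "dy": -0.7, "dz": -1.4, "wx": 0, "wy": 0, "wz": 0, "hand": 1}, {"dx": 0, "dy": -0.7, "dz": -1.4, "wx": 0, "wy": 0, "wz": 0, "hand": 1}, {"dx": 0, "dy": -0.7, "dz": -1.4, "wx": 0, "wy": 0, "wz": 0, "hand": 1}, {"dx": 0, "dy": -0.7, "dz": -1.4, "wx": 0, "wy": 0, "wz": 0, "hand": 1}, {"dx": 0, "dy": -0.7, "dz": -1.4, "wx": 0, "wy": 0, "wz": 0, "hand": 1}, {"dx": 0, "dy": -0.7, "dz": -1.4, "wx": 0, "wy": 0, "wz": 0, "hand": 1}, {"dx": 0, "dy": -0.7, "dz": -1.4, "wx": 0, "wy": 0, "wz": 0, "hand": 1}]}}

```text
time_s: 13.28
ee_pos: [518.6, -170.7, 217.5]
tcp_rot: [-0.001, 0.012, 0.973, -0.23]
ft_force: [0.1, -0.6, -7.1]
finger_gap: 16.3
gripper_force: 108.2
```

Emit:
{"op": "step_arm", "data": {"increments": [{"dx": 0, "dy": -0.7, "dz": -1.4, "wx": 0, "wy": 0, "wz": 0, "hand": 1}, {"dx": 0, "dy": -0.4, "dz": -0.8, "wx": 0, "wy": 0, "wz": 0, "hand": 1}, {"dx": 0, "dy": -0.2, "dz": -0.4, "wx": 0, "wy": 0, "wz": 0, "hand": 1}, {"dx": 0, "dy": 0, "dz": 0, "wx": -1.5, "wy": 0, "wz": 0, "hand": 1}, {"dx": 0, "dy": 0, "dz": 0, "wx": -3, "wy": 0, "wz": 0, "hand": 1}, {"dx": 0, "dy": 0, "dz": 0, "wx": -4, "wy": 0, "wz": 0, "hand": 1}, {"dx": 0, "dy": 0, "dz": 0, "wx": -4, "wy": 0, "wz": 0, "hand": 1}, {"dx": 0, "dy": 0, "dz": 0, "wx": -4, "wy": 0, "wz": 0, "hand": 1}, {"dx": 0, "dy": 0, "dz": 0, "wx": -4, "wy": 0, "wz": 0, "hand": 1}, {"dx": 0, "dy": 0, "dz": 0, "wx": -4, "wy": 0, "wz": 0, "hand": 1}, {"dx": 0, "dy": 0, "dz": 0, "wx": -2, "wy": 0, "wz": 0, "hand": 1}, {"dx": 0, "dy": 0, "dz": 0, "wx": 0, "wy": 0, "wz": 0, "hand": 1}]}}

```text
time_s: 14.28
ee_pos: [518.3, -173.0, 244.9]
tcp_rot: [0.001, 0.014, 1.0, -0.002]
ft_force: [-0.8, -0.7, -8.5]
finger_gap: 16.1
gripper_force: 108.4
```

```bash
cat > inhand.py <<'E'
from h import *
import sys
def inhand(n):
    z=np.load(n+".npz");im=cv2.imread(f"pics/{n}.png");d,K=z["d"],z["K"]
    m=robot.camera_model("wrist")["tool_from_camera"];T=cloud(d,K,m[:3,:3],m[:3,3]);h=cv2.cvtColor(im,cv2.COLOR_BGR2HSV)
    k=(d>0)&(h[...,1]<70)&(abs(T[...,0])<95)&(abs(T[...,1])<75)&(T[...,2]>8)&(T[...,2]<30)
    q=T[k];A=np.c_[q[:,:2],np.ones(len(q))];g=np.ones(len(q),bool)
    for _ in range(6):
        co=np.linalg.lstsq(A[g],q[g,2],rcond=None)[0];g=abs(q[:,2]-A@co)<2
    print("back plane z=%.4f x %+.4f y %+.2f"%tuple(co),g.sum())
    pl=(k&(abs(T[...,2]-(T[...,0]*co[0]+T[...,1]*co[1]+co[2]))<3)).astype(np.uint8)
    print("extent x",np.percentile(T[pl>0][:,0],[.3,99.7]).round(1))
    for x in range(-80,90,15):
        t=T[(pl>0)&(abs(T[...,0]-x)<4)]
        if len(t)>30:print(x,np.percentile(t[:,1],[.5,99.5]).round(1),len(t),end="; ")
    print()
    n_,l,st,ct=cv2.connectedComponentsWithStats(pl);i=1+st[1:,4].argmax();cs,_=cv2.findContours((l==i).astype(np.uint8),cv2.RETR_CCOMP,cv2.CHAIN_APPROX_NONE)
    for c in sorted(cs,key=cv2.contourArea)[-5:]:
        if cv2.contourArea(c)<40:continue
        (u,v),w,a=cv2.minAreaRect(c);(u2,v2)=c[:,0].mean(0)
        r=m[:3,:3]@np.linalg.inv(K)@np.array([u2,v2,1.]);o=m[:3,3];t=(co[2]+co[0]*o[0]+co[1]*o[1]-o[2])/(r[2]-co[0]*r[0]-co[1]*r[1]);print("contour px",np.round((u2,v2),1),"size",np.round(w,1),"tool",(o+t*r).round(1))
    return co
if __name__=="__main__":inhand(sys.argv[1])
E
python3 shot.py w8; python3 inhand.py w8
```

```text
14.2833 [ 518.3288457  -173.02430313  244.88816529] 16.076823436234164 [-0.32   0.322  0.194  1.44  -0.004 -0.293] [-0.78538152 -0.74029817 -8.45263949]
[[-1.     0.027  0.002]
 [ 0.027  1.    -0.005]
 [-0.002 -0.005 -1.   ]]
back plane z=0.0031 x -0.0083 y +18.64 28862
extent x [-77.6  80.2]
-80 [-16.2  17.9] 168; -65 [-12.1  14. ] 337; -50 [-57.2  57.3] 240; -35 [-58.3  61.1] 710; -20 [-58.4  61. ] 921; -5 [-58.1  60.8] 1463; 10 [-58.3  60.7] 1607; 25 [-58.3  60.4] 2154; 40 [-58.4  60.5] 2350; 55 [-58.4  60.4] 2276; 70 [-58.4  60.3] 2740; 
contour px [281.5 166.1] size [27.6 27.6] tool [50.8  1.  18.8]
contour px [281.9 205. ] size [191. 203.] tool [25.6  1.2 18.7]
```

The mould is held by the handle with its back plane 18.6 mm from the TCP, and it stayed put through the turn. Next I'll tilt to -45° at height.

Emit:
{"op": "step_arm", "data": {"increments": [{"dx": 0, "dy": 0, "dz": 0, "wx": -1.5, "wy": 0, "wz": 0, "hand": 1}, {"dx": 0, "dy": 0.5, "dz": 0, "wx": -3, "wy": 0, "wz": 0, "hand": 1}, {"dx": 0, "dy": 1, "dz": 0, "wx": -4, "wy": 0, "wz": 0, "hand": 1}, {"dx": 0, "dy": 1, "dz": 0, "wx": -4, "wy": 0, "wz": 0, "hand": 1}, {"dx": 0, "dy": 1, "dz": 0, "wx": -4, "wy": 0, "wz": 0, "hand": 1}, {"dx": 0, "dy": 1, "dz": 0, "wx": -5, "wy": 0, "wz": 0, "hand": 1}, {"dx": 0, "dy": 1, "dz": 0, "wx": -5, "wy": 0, "wz": 0, "hand": 1}, {"dx": 0, "dy": 1, "dz": 0, "wx": -5, "wy": 0, "wz": 0, "hand": 1}, {"dx": 0, "dy": 0.8, "dz": 0, "wx": -5, "wy": 0, "wz": 0, "hand": 1}, {"dx": 0, "dy": 0.5, "dz": 0, "wx": -4, "wy": 0, "wz": 0, "hand": 1}, {"dx": 0, "dy": 0, "dz": 0, "wx": -3, "wy": 0, "wz": 0, "hand": 1}, {"dx": 0, "dy": 0, "dz": 0, "wx": -1, "wy": 0, "wz": 0, "hand": 1}]}}

```text
time_s: 15.33
ee_pos: [520.3, -98.4, 265.7]
tcp_rot: [0.005, 0.01, 0.927, 0.376]
ft_force: [-0.4, 0.2, -9.0]
finger_gap: 16.4
gripper_force: 108.6
```

```bash
cat > st.py <<'E'
from go import *
import sys
def st(al,off,h=37):
    a=np.radians(-1.5);S=Ro.from_euler('z',a).as_matrix();o=np.array([535,9.5,0.]);y=np.array([0,1,1])/2**.5;z=np.array([0,-1,1])/2**.5
    go(o+S@(np.array([0,-2.6,74.4])+y*al+z*(h+off)),frame(S@z,a))
for k in range(1,len(sys.argv),2):st(float(sys.argv[k]),float(sys.argv[k+1]))
E
python3 st.py 25 40 25 5
```

```text
15.3333 ee [520.3 -98.4 265.7] -> [534.  -29.9 146.5] F [-0.4  0.2 -9. ] gap 16.4 q [-0.56  0.57  0.37  1.83  0.64 -0.69]
tool-frame now mm [-12.1 -33.7 133.5] | in target-frame [-11.9 -35.6 133. ] | rotvec [-0.82 -0.13  0.22]
15.3333 ee [520.3 -98.4 265.7] -> [534.6  -5.1 121.8] F [-0.4  0.2 -9. ] gap 16.4 q [-0.56  0.57  0.37  1.83  0.64 -0.69]
tool-frame now mm [-12.1 -33.2 168.5] | in target-frame [-11.9 -35.6 168. ] | rotvec [-0.82 -0.13  0.22]
```

Emit:
{"op": "step_arm", "data": {"increments": [{"dx": -0.1, "dy": -0.2, "dz": 0.5, "wx": -0.8, "wy": 0, "wz": 0, "hand": 1}, {"dx": -0.1, "dy": -0.3, "dz": 1.1, "wx": 0, "wy": 0, "wz": 0, "hand": 1}, {"dx": -0.1, "dy": -0.3, "dz": 1.3, "wx": 0, "wy": 0, "wz": 0, "hand": 1}, {"dx": -0.1, "dy": -0.3, "dz": 1.4, "wx": 0, "wy": 0, "wz": 0, "hand": 1}, {"dx": -0.1, "dy": -0.4, "dz": 1.4, "wx": 0, "wy": 0, "wz": 0, "hand": 1}, {"dx": -0.1, "dy": -0.4, "dz": 1.4, "wx": 0, "wy": 0, "wz": 0, "hand": 1}, {"dx": -0.1, "dy": -0.4, "dz": 1.4, "wx": 0, "wy": 0, "wz": 0, "hand": 1}, {"dx": -0.1, "dy": -0.4, "dz": 1.4, "wx": 0, "wy": 0, "wz": 0, "hand": 1}, {"dx": -0.1, "dy": -0.4, "dz": 1.4, "wx": 0, "wy": 0, "wz": 0, "hand": 1}, {"dx": -0.2, "dy": -0.3, "dz": 1.2, "wx": 0, "wy": 0, "wz": 0, "hand": 1}, {"dx": -0.1, "dy": -0.1, "dz": 0.8, "wx": 0, "wy": 0, "wz": 0, "hand": 1}, {"dx": 0, "dy": 0, "dz": 0, "wx": 0, "wy": 0, "wz": 0, "hand": 1}]}}

```text
time_s: 16.33
ee_pos: [534.5, -26.6, 148.5]
tcp_rot: [0.005, 0.009, 0.924, 0.383]
ft_force: [0.2, 0.1, -7.4]
finger_gap: 16.4
gripper_force: 108.6
```

```bash
python3 st.py 25 8 0 1; python3 - <<'E'
from h import *
for n in("scene","top"):
    im,d=robot.get_image(n);P=cloud(d,*cam(n));np.save(n+"_P.npy",P);cv2.imwrite(f"pics/{n}8.png",im[:,:,::-1])
    h=cv2.cvtColor(im,cv2.COLOR_RGB2HSV)
    k=(abs(P[...,0]-535)<50)&(P[...,2]>20)&(P[...,1]>-80)&(P[...,1]<80)&(P[...,2]<250)
    for nm,kk in(("white",k&(h[...,1]<60)&(h[...,2]>110)),("brown",k&(h[...,1]>90))):
        q=P[kk]
        if len(q)<20:continue
        # slope coords: along=(y+z)/√2, off=(z-y)/√2
        al=(q[:,1]+q[:,2])/2**.5;off=(q[:,2]-q[:,1])/2**.5
        print(n,nm,len(q),"along",np.percentile(al,[2,50,98]).round(1),"off",np.percentile(off,[2,25,50,75,98]).round(1))
E
```

```text
16.3333 ee [534.5 -26.6 148.5] -> [534.6  -7.2 123.9] F [ 0.2  0.1 -7.4] gap 16.4 q [-0.45  0.6   0.1   1.46  0.7  -0.57]
tool-frame now mm [ 0.4 -3.8 31.1] | in target-frame [ 0.4 -3.7 31.1] | rotvec [ 0.03 -0.1   0.34]
16.3333 ee [534.5 -26.6 148.5] -> [534.2 -20.  101.3] F [ 0.2  0.1 -7.4] gap 16.4 q [-0.45  0.6   0.1   1.46  0.7  -0.57]
tool-frame now mm [  0.5 -28.8  38. ] | in target-frame [  0.4 -28.7  38.1] | rotvec [ 0.03 -0.1   0.34]
scene white 173 along [ 25.1 144.  147.9] off [ 84.8  90.9  96.4 101.8 156.7]
scene brown 427 along [ -7.4  69.6 103.6] off [ 37.5  48.1  50.6 117.7 184.3]
top white 249 along [ 26.2 144.9 150.5] off [ 86.6  93.5  98.3 103.7 145.9]
top brown 189 along [ 79.9  96.5 100.7] off [108.3 119.1 128.1 138.5 147.3]
```

Emit:
{"op": "step_arm", "data": {"increments": [{"dx": 0, "dy": 0, "dz": 0.5, "wx": 0, "wy": 0, "wz": 0.3, "hand": 1}, {"dx": 0, "dy": 0, "dz": 1.0, "wx": 0, "wy": 0, "wz": 0, "hand": 1}, {"dx": 0, "dy": 0, "dz": 1.0, "wx": 0, "wy": 0, "wz": 0, "hand": 1}, {"dx": 0, "dy": -0.2, "dz": 0.7, "wx": 0, "wy": 0, "wz": 0, "hand": 1}, {"dx": 0, "dy": -0.5, "dz": 0.3, "wx": 0, "wy": 0, "wz": 0, "hand": 1}, {"dx": 0, "dy": -0.6, "dz": 0, "wx": 0, "wy": 0, "wz": 0, "hand": 1}, {"dx": 0, "dy": -0.5, "dz": 0, "wx": 0, "wy": 0, "wz": 0, "hand": 1}, {"dx": 0, "dy": -0.2, "dz": 0, "wx": 0, "wy": 0, "wz": 0, "hand": 1}, {"dx": 0, "dy": 0, "dz": 0, "wx": 0, "wy": 0, "wz": 0, "hand": 1}, {"dx": 0, "dy": 0, "dz": 0, "wx": 0, "wy": 0, "wz": 0, "hand": 1}]}}

```text
time_s: 17.27
ee_pos: [535.9, -18.1, 111.1]
tcp_rot: [0.006, 0.013, 0.923, 0.384]
ft_force: [-0.1, 0.1, -7.0]
finger_gap: 16.0
gripper_force: 108.7
```

```bash
python3 st.py 0 0;python3 - <<'E'
from h import *
for n in("scene","top"):
    im,d=robot.get_image(n);P=cloud(d,*cam(n))
    h=cv2.cvtColor(im,cv2.COLOR_RGB2HSV)
    k=(abs(P[...,0]-535)<60)&(P[...,2]>20)&(P[...,1]>-80)&(P[...,1]<80)&(P[...,2]<250)
    q=P[k&(h[...,1]<60)&(h[...,2]>110)];al=(q[:,1]+q[:,2])/2**.5;off=(q[:,2]-q[:,1])/2**.5
    e=al>np.percentile(al,90)-8
    print(n,len(q),"along",np.percentile(al,[50,90,98]).round(1),"edge off",np.percentile(off[e],[2,50,98]).round(1))
E
```

```text
17.2667 ee [535.9 -18.1 111.1] -> [534.2 -19.3 100.6] F [-0.1  0.1 -7. ] gap 16.0 q [-0.43  0.63  0.04  1.36  0.71 -0.55]
tool-frame now mm [ 1.7 -8.3  6.5] | in target-frame [ 1.7 -8.3  6.6] | rotvec [ 0.11  0.17 -0.05]
scene 201 along [123.7 126.7 128.4] edge off [52.5 62.1 71.4]
top 292 along [124.5 127.5 129.6] edge off [ 53.6  63.5 139.7]
```

Emit:
{"op": "step_arm", "data": {"increments": [{"dx": 0, "dy": -0.15, "dz": 0.2, "wx": 0, "wy": 0, "wz": 0, "hand": 1}, {"dx": 0, "dy": -0.15, "dz": 0.2, "wx": 0, "wy": 0, "wz": 0, "hand": 1}, {"dx": 0, "dy": -0.15, "dz": 0, "wx": 0, "wy": 0, "wz": 0, "hand": 1}, {"dx": 0, "dy": -0.1, "dz": 0, "wx": 0, "wy": 0, "wz": 0, "hand": 1}, {"dx": 0, "dy": 0, "dz": 0, "wx": 0, "wy": 0, "wz": 0, "hand": 1}]}}

```text
time_s: 17.78
ee_pos: [535.6, -18.6, 104.1]
tcp_rot: [0.006, 0.013, 0.923, 0.383]
ft_force: [-0.1, 0.2, -6.8]
finger_gap: 16.7
gripper_force: 108.9
```

Emit:
{"op": "step_arm", "data": {"increments": [{"dx": 0, "dy": -0.1, "dz": 0, "wx": 0, "wy": 0, "wz": 0, "hand": 1}, {"dx": 0, "dy": -0.1, "dz": 0, "wx": 0, "wy": 0, "wz": 0, "hand": 1}, {"dx": 0, "dy": 0, "dz": 0, "wx": 0, "wy": 0, "wz": 0, "hand": 1}]}}

```text
time_s: 18.03
ee_pos: [535.6, -20.1, 102.7]
tcp_rot: [0.006, 0.013, 0.923, 0.383]
ft_force: [-0.3, -0.2, -6.4]
finger_gap: 16.5
gripper_force: 108.9
```

Emit:
{"op": "step_arm", "data": {"increments": [{"dx": 0, "dy": -0.1, "dz": 0, "wx": 0, "wy": 0, "wz": 0, "hand": 1}, {"dx": 0, "dy": -0.1, "dz": 0, "wx": 0, "wy": 0, "wz": 0, "hand": 1}, {"dx": 0, "dy": 0, "dz": 0, "wx": 0, "wy": 0, "wz": 0, "hand": 1}]}}

```text
time_s: 18.28
ee_pos: [535.8, -21.1, 101.9]
tcp_rot: [0.006, 0.013, 0.923, 0.384]
ft_force: [0.7, 1.1, -4.7]
finger_gap: 16.7
gripper_force: 109.0
```

Emit:
{"op": "step_arm", "data": {"increments": [{"dx": 0, "dy": -0.08, "dz": 0, "wx": 0, "wy": 0, "wz": 0, "hand": 1}, {"dx": 0, "dy": 0, "dz": 0, "wx": 0, "wy": 0, "wz": 0, "hand": 1}]}}

```text
time_s: 18.45
ee_pos: [535.9, -21.3, 101.9]
tcp_rot: [0.006, 0.013, 0.923, 0.384]
ft_force: [0.4, 2.5, -0.9]
finger_gap: 16.4
gripper_force: 109.3
```

Emit:
{"op": "step_arm", "data": {"increments": [{"dx": 0, "dy": 0, "dz": 0.1, "wx": 0, "wy": 0, "wz": 0, "hand": 1}, {"dx": 0, "dy": 0, "dz": 0.1, "wx": 0, "wy": 0, "wz": 0, "hand": 1}, {"dx": 0, "dy": 0, "dz": 0, "wx": 0, "wy": 0, "wz": 0, "hand": 1}]}}

```text
time_s: 18.7
ee_pos: [536.0, -20.9, 101.6]
tcp_rot: [0.007, 0.013, 0.923, 0.384]
ft_force: [-3.7, -2.5, 6.8]
finger_gap: 16.6
gripper_force: 111.2
```

The plate touches both the ledge and the board, so I'll let go.

Emit:
{"op": "step_arm", "data": {"increments": [{"dx": 0, "dy": 0, "dz": -0.05, "wx": 0, "wy": 0, "wz": 0, "hand": 0.3}, {"dx": 0, "dy": 0, "dz": 0, "wx": 0, "wy": 0, "wz": 0, "hand": 0.1}, {"dx": 0, "dy": 0, "dz": 0, "wx": 0, "wy": 0, "wz": 0, "hand": 0}, {"dx": 0, "dy": 0, "dz": 0, "wx": 0, "wy": 0, "wz": 0, "hand": 0}, {"dx": 0, "dy": 0, "dz": 0, "wx": 0, "wy": 0, "wz": 0, "hand": 0}, {"dx": 0, "dy": 0, "dz": -0.5, "wx": 0, "wy": 0, "wz": 0, "hand": 0}, {"dx": 0, "dy": 0, "dz": -1, "wx": 0, "wy": 0, "wz": 0, "hand": 0}, {"dx": 0, "dy": 0, "dz": -1.5, "wx": 0, "wy": 0, "wz": 0, "hand": 0}, {"dx": 0, "dy": 0, "dz": -2, "wx": 0, "wy": 0, "wz": 0, "hand": 0}, {"dx": 0, "dy": 0, "dz": -2, "wx": 0, "wy": 0, "wz": 0, "hand": 0}, {"dx": 0, "dy": 0, "dz": 0, "wx": 0, "wy": 0, "wz": 0, "hand": 0}, {"dx": 0, "dy": 0, "dz": 0, "wx": 0, "wy": 0, "wz": 0, "hand": 0}]}}

```text
time_s: 19.7
ee_pos: [534.8, -71.4, 149.6]
tcp_rot: [0.007, 0.013, 0.924, 0.383]
ft_force: [-0.1, -0.7, 0.7]
finger_gap: 42.6
gripper_force: 0.0
```

```bash
cat > inst.py <<'E'
from h import *
import sys
n=sys.argv[1]
z=np.load(n+".npz");im=cv2.imread(f"pics/{n}.png");d,K=z["d"],z["K"];h=cv2.cvtColor(im,cv2.COLOR_BGR2HSV)
m=robot.camera_model("wrist")["tool_from_camera"];T=cloud(d,K,m[:3,:3],m[:3,3]);P=cloud(d,K,z["R"],z["c"])
k=(abs(T[...,0])<60)&(abs(T[...,1])<40)&(h[...,1]>100)&(d>0)&(T[...,2]>15)&(T[...,2]<90)
q=T[k];zt=np.percentile(q[:,2],20);k2=q[abs(q[:,2]-zt)<6];print("handle top z",zt,cv2.minAreaRect(k2[:,:2].astype(np.float32)))
k=(d>0)&(h[...,1]<60)&(abs(T[...,0])<78)&(abs(T[...,1])<58)&(T[...,2]>zt+20)&(T[...,2]<zt+60)
q=T[k];w=P[k];A=np.c_[q[:,:2],np.ones(len(q))];g=np.ones(len(q),bool)
for _ in range(6):
    co=np.linalg.lstsq(A[g],q[g,2],rcond=None)[0];g=abs(q[:,2]-A@co)<2
u,s_,vt=np.linalg.svd(w[g]-w[g].mean(0),full_matrices=False);nn=vt[2]*np.sign(vt[2][2]);print("plane tool",co.round(4),g.sum(),"world n",nn.round(3),"tilt",np.degrees(np.arccos(nn[2])).round(2))
print("extent tool x",np.percentile(q[g,0],[.5,99.5]).round(1),"y",np.percentile(q[g,1],[.5,99.5]).round(1))
E
python3 shot.py w9; python3 inst.py w9; python3 st.py 0 65
```

```text
19.7 [534.83458158 -71.38799148 149.60801473] 42.55557305648083 [-0.514  0.641  0.177  1.541  0.678 -0.642] [-0.07935075 -0.72031523  0.74513021]
[[-1.     0.018  0.023]
 [ 0.029  0.706  0.707]
 [-0.003  0.708 -0.706]]
handle top z 49.03552022382653 ((1.5801753997802734, 3.978989601135254), (21.46195411682129, 44.816810607910156), 89.62887573242188)
plane tool [-3.30000e-03  2.00000e-03  8.93473e+01] 17701 world n [-0.02  -0.706  0.708] tilt 44.93
extent tool x [-76.8  77.7] y [-55.7  57.4]
19.75 ee [534.2 -70.5 148.9] -> [533.  -65.2 146.5] F [ 0.2  0.1 -0.4] gap 43.1 q [-0.51  0.64  0.18  1.54  0.68 -0.64]
tool-frame now mm [1.3 2.  5.4] | in target-frame [1.3 2.1 5.4] | rotvec [ 0.1   0.14 -0.03]
```

It leans properly: plane tilt 44.9°, and yaw matches the stand. It stands free of the gripper. Now I'll take it anew by the handle, centring by the measured offset (about +1.5, +3 mm).

Emit:
{"op": "step_arm", "data": {"increments": [{"dx": 0.15, "dy": 0.3, "dz": 0.6, "wx": 0, "wy": 0, "wz": -0.3, "hand": 0}, {"dx": 0, "dy": 0, "dz": 1.4, "wx": 0, "wy": 0, "wz": 0, "hand": 0}, {"dx": 0, "dy": 0, "dz": 1.5, "wx": 0, "wy": 0, "wz": 0, "hand": 0}, {"dx": 0, "dy": 0, "dz": 1.5, "wx": 0, "wy": 0, "wz": 0, "hand": 0}, {"dx": 0, "dy": 0, "dz": 1.2, "wx": 0, "wy": 0, "wz": 0, "hand": 0}, {"dx": 0, "dy": 0, "dz": 0.7, "wx": 0, "wy": 0, "wz": 0, "hand": 0}, {"dx": 0, "dy": 0, "dz": 0.3, "wx": 0, "wy": 0, "wz": 0, "hand": 0}, {"dx": 0, "dy": 0, "dz": 0, "wx": 0, "wy": 0, "wz": 0, "hand": 0}, {"dx": 0, "dy": 0, "dz": 0, "wx": 0, "wy": 0, "wz": 0, "hand": 0}]}}

```text
time_s: 20.5
ee_pos: [534.2, -17.1, 100.7]
tcp_rot: [0.007, 0.01, 0.923, 0.383]
ft_force: [-0.7, -0.9, 0.1]
finger_gap: 42.8
gripper_force: 0.0
```

Emit:
{"op": "step_arm", "data": {"increments": [{"dx": 0, "dy": 0, "dz": 0, "wx": 0, "wy": 0, "wz": 0, "hand": 0.3}, {"dx": 0, "dy": 0, "dz": 0, "wx": 0, "wy": 0, "wz": 0, "hand": 0.4}, {"dx": 0, "dy": 0, "dz": 0, "wx": 0, "wy": 0, "wz": 0, "hand": 1}, {"dx": 0, "dy": 0, "dz": 0, "wx": 0, "wy": 0, "wz": 0, "hand": 1}, {"dx": 0, "dy": 0, "dz": 0, "wx": 0, "wy": 0, "wz": 0, "hand": 1}, {"dx": 0, "dy": 0, "dz": 0, "wx": 0, "wy": 0, "wz": 0, "hand": 1}, {"dx": 0, "dy": 0, "dz": 0, "wx": 0, "wy": 0, "wz": 0, "hand": 1}], "grip_force": 110}}

```text
time_s: 21.08
ee_pos: [534.6, -18.8, 100.9]
tcp_rot: [0.008, 0.011, 0.924, 0.383]
ft_force: [-0.3, -5.5, 2.4]
finger_gap: 17.5
gripper_force: 107.8
```

Emit:
{"op": "step_arm", "data": {"increments": [{"dx": 0, "dy": 0.1, "dz": -0.3, "wx": 0, "wy": 0, "wz": 0, "hand": 1}, {"dx": 0, "dy": 0.2, "dz": -0.6, "wx": 0, "wy": 0, "wz": 0, "hand": 1}, {"dx": 0, "dy": 0.3, "dz": -1, "wx": 0, "wy": 0, "wz": 0, "hand": 1}, {"dx": 0, "dy": 0.3, "dz": -1.3, "wx": 0, "wy": 0, "wz": 0, "hand": 1}, {"dx": 0, "dy": 0.3, "dz": -1.5, "wx": 0, "wy": 0, "wz": 0, "hand": 1}, {"dx": 0, "dy": 0.3, "dz": -1.5, "wx": 0, "wy": 0, "wz": 0, "hand": 1}, {"dx": 0, "dy": 0.3, "dz": -1.5, "wx": 0, "wy": 0, "wz": 0, "hand": 1}, {"dx": 0, "dy": 0.2, "dz": -1.5, "wx": 0, "wy": 0, "wz": 0, "hand": 1}, {"dx": 0, "dy": 0, "dz": -1.3, "wx": 0, "wy": 0, "wz": 0, "hand": 1}, {"dx": 0, "dy": 0, "dz": -1, "wx": 0, "wy": 0, "wz": 0, "hand": 1}, {"dx": 0, "dy": 0, "dz": -0.5, "wx": 0, "wy": 0, "wz": 0, "hand": 1}, {"dx": 0, "dy": 0, "dz": 0, "wx": 0, "wy": 0, "wz": 0, "hand": 1}]}}

```text
time_s: 22.08
ee_pos: [532.2, -89.3, 199.4]
tcp_rot: [0.007, 0.01, 0.924, 0.383]
ft_force: [-0.2, -0.4, -6.1]
finger_gap: 17.2
gripper_force: 108.3
```

Emit:
{"op": "step_arm", "data": {"increments": [{"dx": 0, "dy": 0, "dz": -0.3, "wx": 1.5, "wy": 0, "wz": 0, "hand": 1}, {"dx": 0, "dy": 0, "dz": -0.6, "wx": 3, "wy": 0, "wz": 0, "hand": 1}, {"dx": 0, "dy": 0, "dz": -0.6, "wx": 4, "wy": 0, "wz": 0, "hand": 1}, {"dx": 0, "dy": 0, "dz": -0.6, "wx": 5, "wy": 0, "wz": 0, "hand": 1}, {"dx": 0, "dy": 0, "dz": -0.6, "wx": 5, "wy": 0, "wz": 0, "hand": 1}, {"dx": 0, "dy": 0, "dz": -0.6, "wx": 5, "wy": 0, "wz": 0, "hand": 1}, {"dx": 0, "dy": 0, "dz": -0.6, "wx": 5, "wy": 0, "wz": 0, "hand": 1}, {"dx": 0, "dy": 0, "dz": -0.6, "wx": 5, "wy": 0, "wz": 0, "hand": 1}, {"dx": 0, "dy": 0, "dz": -0.3, "wx": 5, "wy": 0, "wz": 0, "hand": 1}, {"dx": 0, "dy": 0, "dz": 0, "wx": 4, "wy": 0, "wz": 0, "hand": 1}, {"dx": 0, "dy": 0, "dz": 0, "wx": 2.5, "wy": 0, "wz": 0, "hand": 1}, {"dx": 0, "dy": 0, "dz": 0, "wx": 0, "wy": 0, "wz": 0, "hand": 1}]}}

```text
time_s: 23.08
ee_pos: [530.0, -108.4, 239.8]
tcp_rot: [0.002, 0.01, 1.0, 0.002]
ft_force: [0.0, -0.3, -7.8]
finger_gap: 17.1
gripper_force: 108.4
```

```bash
python3 shot.py w10; python3 inhand.py w10; python3 - <<'E'
from h import *
# bed and pins from top0 (unobstructed): pin tips by brightness/height, bed tops
d=np.load("top_d.npy");K,R,c=cam("top");P=cloud(d,K,R,c);im=cv2.imread("pics/top0.png")
q=P[(d>0)&(P[...,2]>34)&(P[...,2]<46)&(P[...,1]<-200)&(P[...,1]>-345)&(abs(P[...,0]-525)<115)]
print("top bedtops",cv2.minAreaRect(q[:,:2].astype(np.float32)))
m=((P[...,2]>50)&(P[...,2]<68)&(d>0)).astype(np.uint8)
m[:, :385]=0;m[:,440:]=0;m[:145]=0;m[228:]=0
n,l,st,ct=cv2.connectedComponentsWithStats(m)
for i in range(1,n):
    if st[i,4]>3:print(st[i],ct[i],ray(*ct[i],K,R,c,57.5).round(1))
E
```

```text
23.0833 [ 530.04174844 -108.39997333  239.79276271] 17.059309340972316 [-0.205  0.312  0.167  1.423  0.005 -0.185] [ 0.01464828 -0.29644311 -7.81044396]
[[-1.     0.02   0.004]
 [ 0.02   1.     0.004]
 [-0.003  0.004 -1.   ]]
back plane z=-0.0046 x +0.0224 y +16.40 29022
extent x [-79.3  79.1]
-80 [-17.5  19.4] 257; -65 [-12.7  14.6] 359; -50 [-53.8  59. ] 176; -35 [-59.9  59.7] 699; -20 [-59.6  59.8] 900; -5 [-59.4  59.7] 1443; 10 [-59.3  59.7] 1641; 25 [-59.   59.7] 2237; 40 [-58.9  59.8] 2355; 55 [-58.9  59.8] 2388; 70 [-58.7  59.8] 2821; 
contour px [280.3 168.7] size [27.7 28.8] tool [49.6  0.3 16.2]
contour px [279.8 205.5] size [189. 207.] tool [26.  -0.1 16.3]
top bedtops ((528.2294921875, -273.4781799316406), (201.08206176757812, 122.31443786621094), 0.09934394061565399)
[409 158   8   7  39] [412.74358974 161.23076923] [ 591.8 -272.3   57.5]
[412 194   5   4  17] [413.64705882 195.47058824] [ 492.1 -272.6   57.5]
```

The mould is held level to within about 1°. Now I'll measure the pins with the same camera that sees the hole, so calibration errors cancel.

```bash
cat > pins.py <<'E'
from h import *
import sys
def pins(n):
    z=np.load(n+".npz");im=cv2.imread(f"pics/{n}.png");K,R,c,d=z["K"],z["R"],z["c"],z["d"];P=cloud(d,K,R,c)
    reg=(d>0)&(P[...,1]<-200)&(P[...,1]>-345)&(abs(P[...,0]-527)<120)
    tops=reg&(abs(P[...,2]-41.5)<4);q=P[tops]
    print(n,"bedtops n",len(q),cv2.minAreaRect(q[:,:2].astype(np.float32)) if len(q)>50 else "", np.median(q[:,2]) if len(q) else "")
    k=(reg&(P[...,2]>50)&(P[...,2]<68)&(abs(P[...,1]+271)<22)).astype(np.uint8)
    nn,l,st,ct=cv2.connectedComponentsWithStats(k)
    for i in range(1,nn):
        if st[i,4]<15:continue
        w=P[l==i];zt=np.percentile(w[:,2],90);t=w[w[:,2]>zt-2.5]
        (x,y),r=cv2.minEnclosingCircle(t[:,:2].astype(np.float32));print("pin px",ct[i].round(1),st[i,4],"zt",zt.round(1),"tip mean",t.mean(0).round(1),len(t),"circ",round(x,1),round(y,1),round(r,1))
if __name__=="__main__":
    for n in sys.argv[1:]:pins(n)
E
python3 pins.py w10 w2 w6 w8; python3 - <<'E'
from h import *
im=cv2.imread("pics/w10.png");print(im.shape)
z=np.load("w10.npz");o=z["c"];
for X in((540+50,-271,57.5),(540-50,-271,57.5),(525,-271,40)):
    p=z["K"]@(z["R"].T@(np.array(X)-o));print(p[:2]/p[2])
E
```

```text
w10 bedtops n 9106 ((525.8663330078125, -271.71484375), (120.9080810546875, 200.5553436279297), 89.80265808105469) 41.85913155489541
pin px [140.  152.9] 141 zt 60.0 tip mean [ 490.  -270.8   59.2] 97 circ 490.0 -271.0 6.7
pin px [153.6 231.9] 219 zt 60.0 tip mean [ 589.8 -271.2   59.3] 156 circ 589.8 -271.1 9.4
w2 bedtops n 7609 ((524.6989135742188, -270.82513427734375), (121.67439270019531, 199.94564819335938), 89.8579330444336) 41.860011296248274
pin px [466.4  53.5] 197 zt 60.2 tip mean [ 589.5 -270.4   59.3] 135 circ 589.6 -270.6 9.2
pin px [453.6 124.3] 84 zt 60.0 tip mean [ 489.4 -270.    59.2] 53 circ 489.3 -270.5 6.5
w6 bedtops n 3586 ((525.5404052734375, -267.29290771484375), (130.11097717285156, 200.3086700439453), 89.79657745361328) 41.82303701040624
pin px [130.5 201.9] 68 zt 60.1 tip mean [ 489.6 -270.7   59.3] 48 circ 489.8 -270.8 6.4
pin px [140.  255.6] 118 zt 60.1 tip mean [ 589.9 -271.2   59.3] 78 circ 589.9 -271.4 9.0
w8 bedtops n 4919 ((525.663818359375, -272.22857666015625), (120.28829193115234, 200.8447265625), 89.47566986083984) 41.94040535427132
(420, 560, 3)
[152.9268891  232.87514416]
[138.97654578 153.27977923]
[150.29397628 179.56390325]
```

Pins at (490.0,-271.0) and (589.8,-271.1) agree across three views, so d ≈ +14 mm. Moving over the bed now, with small yaw and tilt corrections.

Emit:
{"op": "step_arm", "data": {"increments": [{"dx": 0, "dy": 0, "dz": 0, "wx": -1.0, "wy": 0, "wz": -1.3, "hand": 1}, {"dx": -0.05, "dy": -0.8, "dz": 0, "wx": 0, "wy": 0, "wz": 0, "hand": 1}, {"dx": -0.08, "dy": -1.4, "dz": 0, "wx": 0, "wy": 0, "wz": 0, "hand": 1}, {"dx": -0.1, "dy": -1.8, "dz": 0, "wx": 0, "wy": 0, "wz": 0, "hand": 1}, {"dx": -0.1, "dy": -2, "dz": 0.5, "wx": 0, "wy": 0, "wz": 0, "hand": 1}, {"dx": -0.1, "dy": -2, "dz": 1, "wx": 0, "wy": 0, "wz": 0, "hand": 1}, {"dx": -0.1, "dy": -2, "dz": 1.2, "wx": 0, "wy": 0, "wz": 0, "hand": 1}, {"dx": -0.1, "dy": -2, "dz": 1.2, "wx": 0, "wy": 0, "wz": 0, "hand": 1}, {"dx": -0.1, "dy": -1.8, "dz": 1.2, "wx": 0, "wy": 0, "wz": 0, "hand": 1}, {"dx": -0.09, "dy": -1.4, "dz": 1.2, "wx": 0, "wy": 0, "wz": 0, "hand": 1}, {"dx": -0.1, "dy": -0.8, "dz": 1.2, "wx": 0, "wy": 0, "wz": 0, "hand": 1}, {"dx": 0, "dy": -0.3, "dz": 1.2, "wx": 0, "wy": 0, "wz": 0, "hand": 1}]}}

```text
time_s: 24.13
ee_pos: [540.3, -276.0, 148.4]
tcp_rot: [0.002, 0.002, 1.0, 0.01]
ft_force: [1.2, 0.4, -6.5]
finger_gap: 17.7
gripper_force: 108.5
```

Emit:
{"op": "step_arm", "data": {"increments": [{"dx": 0, "dy": 0, "dz": 1, "wx": 0, "wy": 0, "wz": 0, "hand": 1}, {"dx": 0, "dy": 0, "dz": 0.7, "wx": 0, "wy": 0, "wz": 0, "hand": 1}, {"dx": 0, "dy": 0, "dz": 0.4, "wx": 0, "wy": 0, "wz": 0, "hand": 1}, {"dx": 0, "dy": 0, "dz": 0.2, "wx": 0, "wy": 0, "wz": 0, "hand": 1}, {"dx": 0, "dy": 0, "dz": 0, "wx": 0, "wy": 0, "wz": 0, "hand": 1}, {"dx": 0, "dy": 0, "dz": 0, "wx": 0, "wy": 0, "wz": 0, "hand": 1}]}}

```text
time_s: 24.63
ee_pos: [541.3, -272.8, 127.7]
tcp_rot: [0.003, 0.0, 1.0, 0.009]
ft_force: [0.0, -0.7, -6.1]
finger_gap: 17.2
gripper_force: 108.5
```

```bash
python3 shot.py w11; python3 inhand.py w11; cat > hole.py <<'E'
from h import *
import sys
def run(n):
    z=np.load(n+".npz");im=cv2.imread(f"pics/{n}.png");d,K=z["d"],z["K"]
    m=robot.camera_model("wrist")["tool_from_camera"];T=cloud(d,K,m[:3,:3],m[:3,3])
    k=(abs(T[...,0]-48)<20)&(abs(T[...,1])<16)&(d>0)
    v,u=np.where(k&(T[...,2]>24));print("px box",u.min(),u.max(),v.min(),v.max())
    q=T[k&(T[...,2]>24)];print("hist z",np.histogram(q[:,2],bins=range(20,110,4))[0])
    return T,k
T,k=run(sys.argv[1])
E
python3 hole.py w11
```

```text
24.6333 [ 541.34134888 -272.81107774  127.70135993] 17.21209607765117 [-0.477  0.499  0.156  1.23   0.019 -0.477] [ 0.01371612 -0.71726118 -6.10257282]
[[-1.     0.     0.006]
 [ 0.001  1.     0.019]
 [-0.006  0.019 -1.   ]]
back plane z=-0.0041 x +0.0233 y +16.44 28986
extent x [-79.2  79.1]
-80 [-17.5  19.4] 264; -65 [-12.7  14.6] 361; -50 [-54.2  58.5] 179; -35 [-59.7  59.8] 689; -20 [-59.6  59.7] 876; -5 [-59.3  59.5] 1452; 10 [-59.3  59.6] 1629; 25 [-58.9  59.7] 2235; 40 [-59.   59.6] 2359; 55 [-58.9  59.9] 2390; 70 [-58.8  59.9] 2837; 
contour px [280.1 168.6] size [27.6 27.6] tool [49.7  0.2 16.2]
contour px [279.7 205.5] size [189. 207.] tool [26.  -0.1 16.3]
px box 267 293 156 180
hist z [  0  45  39  22   0   0   0   0   0   0   0  31  35   4   0   0   0   0
   0  19 317   0]
```

```bash
cat > servo.py <<'E'
from h import *
import sys
def servo(n,zlo,zhi):
    z=np.load(n+".npz");im=cv2.imread(f"pics/{n}.png");d,K=z["d"],z["K"]
    m=robot.camera_model("wrist")["tool_from_camera"];T=cloud(d,K,m[:3,:3],m[:3,3])
    near=(abs(T[...,0]-48)<20)&(abs(T[...,1])<16)&(d>0)
    # world vertical in tool axes for this shot: camera->world R
    Rt=z["R"]@m[:3,:3].T   # tool->world
    W=(T@Rt.T)
    k=near&(T[...,2]>zlo)&(T[...,2]<zhi);t=T[k];(x,y),r=cv2.minEnclosingCircle(t[:,:2].astype(np.float32));print("tip n",len(t),"z",np.median(t[:,2]).round(1),"mean",t.mean(0).round(1),"circ",round(x,1),round(y,1),round(r,1))
    # hole rim at back plane: boundary of pixels deeper than plane
    hm=(near&(T[...,2]>20)).astype(np.uint8)|((abs(T[...,0]-48)<20)&(abs(T[...,1])<16)&(d==0)).astype(np.uint8)
    cs,_=cv2.findContours(hm,cv2.RETR_EXTERNAL,cv2.CHAIN_APPROX_NONE);c=max(cs,key=cv2.contourArea);(u,v),rr=cv2.minEnclosingCircle(c)
    def onz(u,v,zz):
        q=m[:3,:3]@np.linalg.inv(K)@np.array([u,v,1.]);o=m[:3,3];return o+q*(zz-o[2])/q[2]
    hc=onz(u,v,16.25);print("hole px",(round(u,1),round(v,1)),rr,"tool",hc.round(1),"diam",2*rr/K[0,0]*np.linalg.norm(1)*(m[:3,:3].T@(hc-m[:3,3]))[2])
    nrm=np.array([.0041,-.0233,1]); # plate axis in tool
    h0=hc+nrm*(np.median(t[:,2])-hc[2])   # hole axis at tip depth
    print("tip - hole axis at tip depth (tool mm): circ",np.round([x-h0[0],y-h0[1]],1))
servo(sys.argv[1],float(sys.argv[2]),float(sys.argv[3]))
E
python3 servo.py w11 60 76
python3 - <<'E'
import cv2,numpy as np
im=cv2.imread("pics/w11.png")[130:290,200:364];cv2.imwrite("pics/c11.png",cv2.resize(im,(656,600),interpolation=cv2.INTER_CUBIC))
E
```

```text
tip n 70 z 68.1 mean [48.1  0.  68.3] circ 48.5 -0.2 5.6
hole px (280.3, 168.5) 13.502788543701172 tool [49.7  0.3 16.2] diam 16.482055878208612
tip - hole axis at tip depth (tool mm): circ [-1.4  0.7]
```

View pics/c11.png

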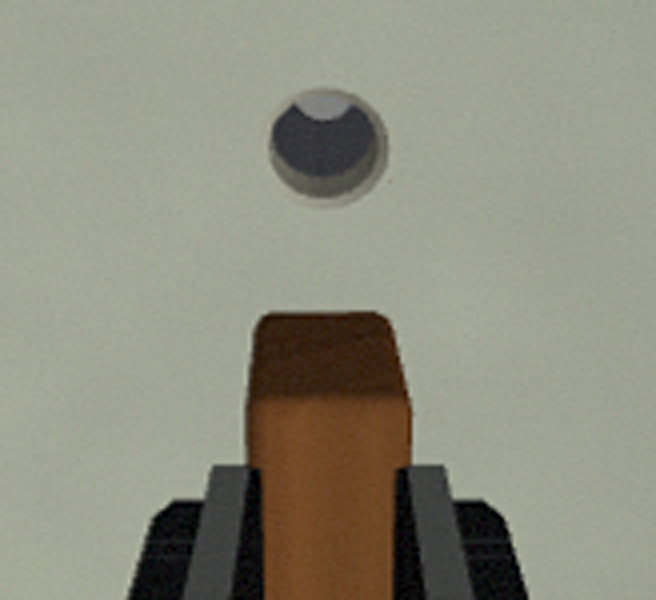

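Through the narrow hole (crop (328,147)), the thin pin tip shows near the top at (323,105). It's about 34 mm below the face and roughly 1 mm off in x and y. I'll nudge by that amount, descend 26 mm and check again.

Emit:
{"op": "step_arm", "data": {"increments": [{"dx": 0.1, "dy": 0.1, "dz": 0.2, "wx": 0, "wy": 0, "wz": 0, "hand": 1}, {"dx": 0, "dy": -0.01, "dz": 0.5, "wx": 0, "wy": 0, "wz": 0, "hand": 1}, {"dx": 0.01, "dy": -0.01, "dz": 0.6, "wx": 0, "wy": 0, "wz": 0, "hand": 1}, {"dx": 0, "dy": -0.02, "dz": 0.6, "wx": 0, "wy": 0, "wz": 0, "hand": 1}, {"dx": 0.01, "dy": -0.01, "dz": 0.5, "wx": 0, "wy": 0, "wz": 0, "hand": 1}, {"dx": 0, "dy": 0, "dz": 0.2, "wx": 0, "wy": 0, "wz": 0, "hand": 1}, {"dx": 0, "dy": 0, "dz": 0, "wx": 0, "wy": 0, "wz": 0, "hand": 1}, {"dx": 0, "dy": 0, "dz": 0, "wx": 0, "wy": 0, "wz": 0, "hand": 1}]}}

```text
time_s: 25.35
ee_pos: [539.6, -272.1, 100.7]
tcp_rot: [0.002, 0.001, 1.0, 0.01]
ft_force: [0.4, 0.2, -6.4]
finger_gap: 17.5
gripper_force: 108.4
```

```bash
python3 shot.py w12; python3 servo.py w12 36 50; python3 hole.py w12; python3 - <<'E'
from h import *
z=np.load("w12.npz");m=robot.camera_model("wrist")["tool_from_camera"];T=cloud(z["d"],z["K"],m[:3,:3],m[:3,3])
k=(abs(T[...,0]-48)<20)&(abs(T[...,1])<16)&(T[...,2]>36)&(T[...,2]<50);t=T[k]
print("tip x range",np.percentile(t[:,0],[1,99]).round(1),"y",np.percentile(t[:,1],[1,99]).round(1))
for x in np.arange(42,58,1.5):
    q=t[abs(t[:,0]-x)<.75]
    if len(q)>2:print(x,q[:,1].min().round(1),q[:,1].max().round(1),np.median(q[:,2]).round(1))
im=cv2.imread("pics/w12.png");g=cv2.cvtColor(im,cv2.COLOR_BGR2GRAY);print(g[152:186,264:298:1][::2,::2])
E
```

```text
25.35 [ 539.62813571 -272.06352378  100.65878991] 17.454310914879045 [-0.477  0.516  0.11   1.169  0.019 -0.476] [ 0.41662047  0.16732817 -6.39045044]
[[-1.     0.001  0.005]
 [ 0.001  1.     0.019]
 [-0.005  0.019 -1.   ]]
tip n 232 z 41.1 mean [49.1 -0.1 41.3] circ 49.3 -0.3 6.9
hole px (280.3, 168.4) 13.47385311126709 tool [49.8  0.3 16.2] diam 16.444578716296796
tip - hole axis at tip depth (tool mm): circ [-0.5 -0. ]
px box 267 293 156 180
hist z [  0  44  39  22  10 209  13   0   0   0   0   0   1 182   0   0   0   0
   0   0   0   0]
tip x range [44.1 53.8] y [-6.8  6.4]
43.5 -2.1 3.6 40.9
45.0 -4.1 5.0 40.9
46.5 -6.4 5.7 41.1
48.0 -6.3 5.6 41.2
49.5 -7.1 6.4 41.2
51.0 -6.2 6.4 41.2
52.5 -4.8 5.6 40.9
54.0 -2.7 3.5 41.0
[[158 160 161 161 160 159 162 160 158 160 163 161 163 161 162 161 161]
 [161 159 159 161 160 155 133 128 125 122 119 132 157 162 161 161 162]
 [159 158 160 156 140 136 130 126 125 130 126 115 110 127 162 163 159]
 [160 160 160 146 117 125 126 125 129 130 128 131  94 104 115 162 159]
 [160 160 154  98 110 126 126 126 131 125 128 125 113  46 108 125 162]
 [163 153 125  49 126 123 127 131 130 127 125 124 123  52  62 102 157]
 [161 158  70  55 118 126 129 130 128 126 128 127 102  47  53 104 128]
 [162 161  67  56  77 129 129 126 123 127 125 128  72  51  54  89 100]
 [161 162  85  54  49  93 131 131 126 124 125  80  53  57  69  84 100]
 [162 165 109  54  54  54  64 100 119  96  57  52  58  53  71  87 103]
 [160 161 106  91  48  57  52  50  49  51  53  53  56  71  73 101 107]
 [161 161 115 103  84  53  52  52  53  55  50  51  67  76  69 111 125]
 [164 160 166  98 100  97  75  58  55  58  68  78  81  74  96 110 160]
 [161 162 162 143  97  95  88  86  81  83  80  73  76  78 119 139 159]
 [162 160 161 160 148  94  86  84  80  79  76  84 105 122 123 161 162]
 [160 163 163 160 155 157 144 113  95 105 112 134 127 145 163 159 159]
 [162 160 161 160 160 156 153 148 146 141 138 139 160 163 161 161 161]]
```

The error is now about 0.6 mm in x and zero in y. I'll correct it and lower gently, watching the force.

Emit:
{"op": "step_arm", "data": {"increments": [{"dx": -0.06, "dy": 0, "dz": 0.2, "wx": 0, "wy": 0, "wz": 0, "hand": 1}, {"dx": 0, "dy": -0.01, "dz": 0.25, "wx": 0, "wy": 0, "wz": 0, "hand": 1}, {"dx": 0, "dy": 0, "dz": 0.2, "wx": 0, "wy": 0, "wz": 0, "hand": 1}, {"dx": 0, "dy": -0.01, "dz": 0.15, "wx": 0, "wy": 0, "wz": 0, "hand": 1}, {"dx": 0, "dy": 0, "dz": 0.1, "wx": 0, "wy": 0, "wz": 0, "hand": 1}, {"dx": 0, "dy": 0, "dz": 0, "wx": 0, "wy": 0, "wz": 0, "hand": 1}]}}

```text
time_s: 25.9
ee_pos: [540.2, -272.0, 91.6]
tcp_rot: [0.002, 0.001, 1.0, 0.01]
ft_force: [-0.4, -0.1, -6.8]
finger_gap: 17.5
gripper_force: 108.5
```

Emit:
{"op": "step_arm", "data": {"increments": [{"dx": 0, "dy": 0, "dz": 0.1, "wx": 0, "wy": 0, "wz": 0, "hand": 1}, {"dx": 0, "dy": 0, "dz": 0.1, "wx": 0, "wy": 0, "wz": 0, "hand": 1}, {"dx": 0, "dy": 0, "dz": 0, "wx": 0, "wy": 0, "wz": 0, "hand": 1}]}}

```text
time_s: 26.15
ee_pos: [540.3, -272.1, 89.8]
tcp_rot: [0.003, 0.001, 1.0, 0.01]
ft_force: [0.2, -0.4, -6.4]
finger_gap: 17.4
gripper_force: 108.5
```

Emit:
{"op": "step_arm", "data": {"increments": [{"dx": 0, "dy": -0.01, "dz": 0.1, "wx": 0, "wy": 0, "wz": 0, "hand": 1}, {"dx": 0, "dy": 0, "dz": 0.1, "wx": 0, "wy": 0, "wz": 0, "hand": 1}, {"dx": 0, "dy": 0, "dz": 0, "wx": 0, "wy": 0, "wz": 0, "hand": 1}]}}

```text
time_s: 26.4
ee_pos: [540.3, -272.1, 87.7]
tcp_rot: [0.002, 0.001, 1.0, 0.01]
ft_force: [-0.2, 0.0, -7.8]
finger_gap: 17.5
gripper_force: 108.5
```

```bash
python3 shot.py w13; python3 - <<'E'
from h import *
z=np.load("w13.npz");im=cv2.imread("pics/w13.png");g=cv2.cvtColor(im,cv2.COLOR_BGR2GRAY);m=robot.camera_model("wrist")["tool_from_camera"];T=cloud(z["d"],z["K"],m[:3,:3],m[:3,3])
k=(abs(T[...,0]-49)<12)&(abs(T[...,1])<12)&(T[...,2]>20);print(np.histogram(T[k][:,2],bins=range(20,60,2))[0])
t=T[k&(abs(T[...,2]-28)<2.0)];(x,y),r=cv2.minEnclosingCircle(t[:,:2].astype(np.float32));print(len(t),t.mean(0).round(1),"circ",x,y,r)
for xx in np.arange(42,58,1.5):
    q=t[abs(t[:,0]-xx)<.75]
    if len(q)>2:print(xx,q[:,1].min().round(1),q[:,1].max().round(1))
E
python3 inhand.py w13 | tail -3
```

```text
26.4 [ 540.28423745 -272.13003547   87.71360363] 17.510896866439925 [-0.477  0.528  0.093  1.141  0.019 -0.476] [-0.16285755  0.04530313 -7.75189705]
[[-1.     0.001  0.005]
 [ 0.001  1.     0.019]
 [-0.005  0.019 -1.   ]]
[ 24  22  21 133 189  28  21   6   0   1   0   0   0   0   0   0   0   0
   0]
322 [49.4  0.2 28.2] circ 48.77568054199219 0.13244810700416565 8.474624633789062
42.0 -5.2 5.3
43.5 -6.5 6.7
45.0 -7.2 7.3
46.5 -7.7 8.0
48.0 -8.3 8.6
49.5 -8.3 8.6
51.0 -5.7 5.9
52.5 -5.7 6.0
54.0 -4.4 5.3
55.5 -3.8 4.0
-80 [-17.4  19.4] 258; -65 [-12.6  14.6] 364; -50 [-54.1  58.3] 174; -35 [-59.6  59.8] 683; -20 [-59.6  59.8] 892; -5 [-59.3  59.7] 1451; 10 [-59.2  59.8] 1628; 25 [-59.   59.8] 2248; 40 [-58.9  59.7] 2361; 55 [-59.   59.8] 2418; 70 [-58.9  60. ] 2832; 
contour px [280.2 168.6] size [28. 27.] tool [49.6  0.3 16.2]
contour px [279.7 205.5] size [189. 207.] tool [26.  -0.1 16.3]
```

Emit:
{"op": "step_arm", "data": {"increments": [{"dx": 0, "dy": 0, "dz": 0.1, "wx": 0, "wy": 0, "wz": 0, "hand": 1}, {"dx": 0, "dy": 0, "dz": 0.1, "wx": 0, "wy": 0, "wz": 0, "hand": 1}, {"dx": 0, "dy": -0.01, "dz": 0.1, "wx": 0, "wy": 0, "wz": 0, "hand": 1}, {"dx": 0, "dy": 0, "dz": 0, "wx": 0, "wy": 0, "wz": 0, "hand": 1}]}}

```text
time_s: 26.78
ee_pos: [540.2, -272.1, 84.6]
tcp_rot: [0.002, 0.001, 1.0, 0.01]
ft_force: [0.1, 0.3, -6.4]
finger_gap: 17.3
gripper_force: 108.5
```

The pin tip is centred inside the hole and there's no contact force, so I'll keep lowering.

Emit:
{"op": "step_arm", "data": {"increments": [{"dx": 0, "dy": -0.01, "dz": 0.1, "wx": 0, "wy": 0, "wz": 0, "hand": 1}, {"dx": 0, "dy": 0, "dz": 0.1, "wx": 0, "wy": 0, "wz": 0, "hand": 1}, {"dx": 0, "dy": 0, "dz": 0.1, "wx": 0, "wy": 0, "wz": 0, "hand": 1}, {"dx": 0, "dy": -0.01, "dz": 0.1, "wx": 0, "wy": 0, "wz": 0, "hand": 1}, {"dx": 0, "dy": 0, "dz": 0, "wx": 0, "wy": 0, "wz": 0, "hand": 1}]}}

```text
time_s: 27.2
ee_pos: [540.2, -272.3, 80.6]
tcp_rot: [0.002, 0.001, 1.0, 0.01]
ft_force: [0.5, -0.3, -7.2]
finger_gap: 17.6
gripper_force: 108.5
```

Emit:
{"op": "step_arm", "data": {"increments": [{"dx": 0, "dy": 0, "dz": 0.1, "wx": 0, "wy": 0, "wz": 0, "hand": 1}, {"dx": 0, "dy": 0, "dz": 0.1, "wx": 0, "wy": 0, "wz": 0, "hand": 1}, {"dx": 0, "dy": 0, "dz": 0, "wx": 0, "wy": 0, "wz": 0, "hand": 1}]}}

```text
time_s: 27.45
ee_pos: [540.3, -272.2, 78.7]
tcp_rot: [0.002, 0.001, 1.0, 0.01]
ft_force: [-0.0, -0.5, -7.6]
finger_gap: 17.4
gripper_force: 108.5
```

Emit:
{"op": "step_arm", "data": {"increments": [{"dx": 0, "dy": 0, "dz": 0.1, "wx": 0, "wy": 0, "wz": 0, "hand": 1}, {"dx": 0, "dy": 0, "dz": 0, "wx": 0, "wy": 0, "wz": 0, "hand": 1}]}}

```text
time_s: 27.62
ee_pos: [540.4, -272.2, 77.8]
tcp_rot: [0.003, 0.001, 1.0, 0.01]
ft_force: [0.4, 0.4, -7.7]
finger_gap: 17.2
gripper_force: 108.5
```

Emit:
{"op": "step_arm", "data": {"increments": [{"dx": 0, "dy": 0, "dz": 0.1, "wx": 0, "wy": 0, "wz": 0, "hand": 1}, {"dx": 0, "dy": 0, "dz": 0, "wx": 0, "wy": 0, "wz": 0, "hand": 1}]}}

```text
time_s: 27.78
ee_pos: [540.4, -272.2, 76.8]
tcp_rot: [0.003, 0.001, 1.0, 0.01]
ft_force: [-1.0, 0.2, -6.8]
finger_gap: 17.3
gripper_force: 108.5
```

Emit:
{"op": "step_arm", "data": {"increments": [{"dx": 0, "dy": 0, "dz": 0.08, "wx": 0, "wy": 0, "wz": 0, "hand": 1}, {"dx": 0, "dy": 0, "dz": 0, "wx": 0, "wy": 0, "wz": 0, "hand": 1}]}}

```text
time_s: 27.95
ee_pos: [540.6, -272.4, 76.3]
tcp_rot: [0.003, 0.001, 1.0, 0.009]
ft_force: [0.6, -0.4, -5.0]
finger_gap: 17.8
gripper_force: 108.6
```

Emit:
{"op": "step_arm", "data": {"increments": [{"dx": 0, "dy": 0, "dz": 0.06, "wx": 0, "wy": 0, "wz": 0, "hand": 1}, {"dx": 0, "dy": 0, "dz": 0, "wx": 0, "wy": 0, "wz": 0, "hand": 1}]}}

```text
time_s: 28.12
ee_pos: [540.6, -272.5, 76.3]
tcp_rot: [0.003, 0.001, 1.0, 0.009]
ft_force: [-1.1, 0.4, -2.1]
finger_gap: 17.5
gripper_force: 109.1
```

Emit:
{"op": "step_arm", "data": {"increments": [{"dx": 0, "dy": 0, "dz": 0.06, "wx": 0, "wy": 0, "wz": 0, "hand": 1}, {"dx": 0, "dy": 0, "dz": 0, "wx": 0, "wy": 0, "wz": 0, "hand": 1}]}}

```text
time_s: 28.28
ee_pos: [540.6, -272.4, 76.2]
tcp_rot: [0.003, 0.001, 1.0, 0.009]
ft_force: [-3.9, 1.0, 3.9]
finger_gap: 17.4
gripper_force: 109.8
```

```bash
python3 shot.py w14; python3 - <<'E'
from h import *
z=np.load("w14.npz");im=cv2.imread("pics/w14.png");h=cv2.cvtColor(im,cv2.COLOR_BGR2HSV);P=cloud(z["d"],z["K"],z["R"],z["c"])
k=(h[...,1]<70)&(z["d"]>0)&(abs(P[...,2]-59.5)<4)&(abs(P[...,0]-540)<75)&(abs(P[...,1]+271)<56)
q=P[k];A=np.c_[q[:,:2]-[540,-271],np.ones(len(q))];co=np.linalg.lstsq(A,q[:,2],rcond=None)[0];print("back z",co,len(q))
k=(h[...,1]<70)&(z["d"]>0)&(abs(P[...,2]-41.5)<3)&(abs(P[...,1]+271)<62)&(abs(P[...,0]-527)<105);q=P[k];print("bedtops",len(q),np.median(q[:,2]) if len(q) else 0)
k=(z["d"]>0)&(abs(P[...,2])<5);print("table",np.median(P[k][:,2]))
E
```

```text
28.2833 [ 540.63263231 -272.42088672   76.23529968] 17.396651035830036 [-0.477  0.537  0.077  1.114  0.019 -0.476] [-3.94222611  0.97903722  3.89901222]
[[-1.     0.001  0.006]
 [ 0.001  1.     0.018]
 [-0.006  0.018 -1.   ]]
back z [-4.92877798e-04  5.81423589e-04  5.98372562e+01] 25773
bedtops 8715 41.92297152222778
table 1.9786120440593749
```

The back face is level at 57.9 mm (58 expected), so the mould is flush. I'll let go and withdraw.

Emit:
{"op": "step_arm", "data": {"increments": [{"dx": 0, "dy": 0, "dz": -0.03, "wx": 0, "wy": 0, "wz": 0, "hand": 0.4}, {"dx": 0, "dy": 0, "dz": 0, "wx": 0, "wy": 0, "wz": 0, "hand": 0.2}, {"dx": 0, "dy": 0, "dz": 0, "wx": 0, "wy": 0, "wz": 0, "hand": 0}, {"dx": 0, "dy": 0, "dz": 0, "wx": 0, "wy": 0, "wz": 0, "hand": 0}, {"dx": 0, "dy": 0, "dz": 0, "wx": 0, "wy": 0, "wz": 0, "hand": 0}, {"dx": 0, "dy": 0, "dz": -0.5, "wx": 0, "wy": 0, "wz": 0, "hand": 0}, {"dx": 0, "dy": 0, "dz": -1.5, "wx": 0, "wy": 0, "wz": 0, "hand": 0}, {"dx": 0, "dy": 0, "dz": -2.5, "wx": 0, "wy": 0, "wz": 0, "hand": 0}, {"dx": 0, "dy": 0, "dz": -3, "wx": 0, "wy": 0, "wz": 0, "hand": 0}, {"dx": 0, "dy": 0, "dz": -3, "wx": 0, "wy": 0, "wz": 0, "hand": 0}, {"dx": 0, "dy": 0, "dz": -2, "wx": 0, "wy": 0, "wz": 0, "hand": 0}, {"dx": 0, "dy": 0, "dz": 0, "wx": 0, "wy": 0, "wz": 0, "hand": 0}]}}

```text
time_s: 29.33
ee_pos: [542.6, -276.1, 206.7]
tcp_rot: [0.007, 0.001, 1.0, 0.007]
ft_force: [0.9, -0.0, 1.7]
finger_gap: 42.5
gripper_force: 0.0
```

```bash
python3 shot.py w15; python3 - <<'E'
from h import *
z=np.load("w15.npz");im=cv2.imread("pics/w15.png");h=cv2.cvtColor(im,cv2.COLOR_BGR2HSV);P=cloud(z["d"],z["K"],z["R"],z["c"])
k=(h[...,1]<70)&(z["d"]>0)&(abs(P[...,2]-59.5)<4)&(abs(P[...,0]-540)<90)&(abs(P[...,1]+271)<66)
q=P[k];A=np.c_[q[:,:2]-[540,-271],np.ones(len(q))];co=np.linalg.lstsq(A,q[:,2],rcond=None)[0];print("back z",co,len(q),cv2.minAreaRect(q[:,:2].astype(np.float32)))
# bystanders now vs start, scene view
d0=np.load("scene_d.npy");P0=cloud(d0,*cam("scene"));i1,d1=robot.get_image("scene");P1=cloud(d1,*cam("scene"))
for n,(x,y,r,zl) in dict(slab=(517,317,80,60),tag=(700,141,60,30),bowl=(700,-125,65,25)).items():
    for PP in(P0,P1):
        m=(np.hypot(PP[...,0]-x,PP[...,1]-y)<r)&(PP[...,2]>zl)&(PP[...,2]<108)&(abs(PP[...,1]-y)<60)
        if n=="slab":m&=PP[...,1]>280
        print(n,m.sum(),PP[m].mean(0).round(1))
E
```

```text
29.3333 [ 542.58060168 -276.11244362  206.69320218] 42.547595607312346 [-0.481  0.458  0.298  1.404  0.019 -0.48 ] [ 0.90570437 -0.03732453  1.69904821]
[[-1.     0.001  0.015]
 [ 0.001  1.     0.014]
 [-0.015  0.014 -1.   ]]
back z [-5.37892022e-04  3.44911018e-04  5.98647311e+01] 14652 ((541.9852294921875, -271.7139892578125), (120.15138244628906, 160.03201293945312), 89.62171173095703)
slab 335 [529.8 320.4  91.9]
slab 333 [529.1 320.4  91.8]
tag 230 [705.5 141.6  44.3]
tag 222 [705.  141.4  44.9]
bowl 351 [ 688.8 -127.1   40.1]
bowl 345 [ 689.3 -126.3   40.2]
```

The mould is flush on the bed, the gripper is clear and the bystanders haven't moved. I'll hand the job in.

```bash
python3 -c "
from station import robot
print(robot.finish_job())"
```

```text
the job is handed in; nothing more can be done
None
```

The mould sits flush on the bed over both pins, wide hole over the thick pin, and the gripper has let go at about 29 s. One mishap on the way: it slipped from my first grip after the rack and fell beside the bed. I then picked it up by the handle, leaned it in the 45° stand, let go, took it anew and placed it; the slab, pot and bowl stayed where they were.

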